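# Fetch the spark-plug box from behind the spray cans

### The job

The small blue spark-plug box lies behind the two spray cans and the glue bottle on the plywood stand. First move both cans and the bottle, upright, onto the green side mat; then lay the box flat in the red tray; and only then put the cans and the bottle back, each standing centred on the very coaster it came from. Do not knock any of the three over.

Things in the scene. Friction and masses are not known exactly. Their poses are not given: they have to be found in the camera images.
- can_stand: fixed plywood board, 220 (x) x 300 (y) x 12 mm; origin under its centre at bench height, +x to its rear. Three black coasters, 80 mm across, tops 14 mm up, centred at x -45, y -100, 0, +100 mm, each under one tall thing (order varies). Rear fence x 98 to 110 mm, 25 mm high. Fixed in the rear corners: tape roll (19 mm high, near 55, +112 mm), padlock (18 mm high, near 60, -112 mm); leave them
- green_can: loose spray can with a green, white and orange print and a cream-white cap, standing upright on the stand (a similar can at the back of the bench is not part of the job); round, 66 mm across, 225 mm tall; origin at the centre of its underside, z up along the can
- blue_can: loose white and pale blue spray can with a pale blue cap, standing upright on the stand (a similar can at the back of the bench is not part of the job); round, 58 mm across, 210 mm tall; origin at the centre of its underside, z up along the can
- glue_bottle: loose yellow glue bottle with an orange nozzle, standing upright on the stand (a similar bottle at the back of the bench is not part of the job); its body is 45 mm (own x) x 66 mm (own y) up to 158 mm high, with the nozzle 196 mm tall in all; origin at the centre of its underside, z up
- plug_box: loose blue card box, 30 (own x) x 90 (own y) x 30 mm high, lying flat on the stand's board behind the tall things; origin at the centre of its underside
- side_mat: fixed flat green work mat with a thin yellow border line, 320 (own x) x 130 (own y) x 3 mm thick, lying on the bench to one side of the stand; origin under its centre, at bench height. Room for the three tall things in a row along its x, some 95 mm apart
- parts_tray: fixed shallow red tray with a cork bottom, on the other side of the stand from the mat: 80 (own x) x 140 (own y) mm outside, 64 x 124 mm inside, floor 4 mm and rim 14 mm above the origin, which lies under its centre at bench height. The box fits in with its length along the tray's y
Things that resemble listed ones, but are neither listed nor needed, are in the scene too. There is more than one size of the glue_bottle; the job needs the middle-sized. What is shaped like the plug_box but turquoise or white is not meant.

How it is judged (in metres and radians):
On the way, in this order (a step that is already met when the one before it is completed fails the run):
1. both cans and the bottle stand upright on the side mat together, while the box still lies where it was (within 30 mm) (x of green_can in the frame of side_mat between -0.15 and 0.15 m and y of green_can in the frame of side_mat between -0.06 and 0.06 m and z of each of green_can, blue_can, glue_bottle in the frame of side_mat below 0.008 m and angle between each of green_can, blue_can, glue_bottle's own z axis and vertical below 0.1 rad and linear speed of each of green_can, blue_can, glue_bottle below 0.03 m/s and x of blue_can in the frame of side_mat between -0.15 and 0.15 m and y of blue_can in the frame of side_mat between -0.06 and 0.06 m and x of glue_bottle in the frame of side_mat between -0.15 and 0.15 m and y of glue_bottle in the frame of side_mat between -0.06 and 0.06 m and distance of plug_box from where it was at the start of the episode below 0.03 m), for 0.2 s.
2. the box lies flat in the red tray while the cans and the bottle still stand on the mat (x of plug_box in the frame of parts_tray between -0.022 and 0.022 m and y of plug_box in the frame of parts_tray between -0.022 and 0.022 m and z of plug_box in the frame of parts_tray below 0.009 m and angle between each of plug_box, green_can, blue_can, glue_bottle's own z axis and vertical below 0.1 rad and angle between the y axis of plug_box and the y axis of parts_tray, either way round below 0.6 rad and linear speed of each of plug_box, green_can, blue_can, glue_bottle below 0.03 m/s and x of green_can in the frame of side_mat between -0.15 and 0.15 m and y of green_can in the frame of side_mat between -0.06 and 0.06 m and z of each of green_can, blue_can, glue_bottle in the frame of side_mat below 0.008 m and x of blue_can in the frame of side_mat between -0.15 and 0.15 m and y of blue_can in the frame of side_mat between -0.06 and 0.06 m and x of glue_bottle in the frame of side_mat between -0.15 and 0.15 m and y of glue_bottle in the frame of side_mat between -0.06 and 0.06 m), for 0.2 s.
3. both cans and the bottle are back, each where it stood at the start (distance of each of green_can, blue_can, glue_bottle from where it was at the start of the episode below 0.015 m and angle between each of green_can, blue_can, glue_bottle's own z axis and vertical below 0.1 rad and linear speed of each of green_can, blue_can, glue_bottle below 0.03 m/s), for 0.2 s.
At the end, for the whole second after the job is handed in: The spark-plug box lies flat inside the red tray, and both cans and the bottle stand upright, each within 15 mm of the place where it stood at the start; all released and at rest (all of step 3 and x of plug_box in the frame of parts_tray between -0.022 and 0.022 m and y of plug_box in the frame of parts_tray between -0.022 and 0.022 m and z of plug_box in the frame of parts_tray below 0.009 m and angle between plug_box's own z axis and vertical below 0.1 rad and angle between the y axis of plug_box and the y axis of parts_tray, either way round below 0.6 rad and linear speed of plug_box below 0.03 m/s); the robot touches nothing.
It fails at once if a can or the bottle is knocked over (tilted by more than about 35 degrees) (angle between any of green_can, blue_can, glue_bottle's own z axis and vertical above 0.6 rad).
It also fails if it takes over 144 s, if anything falls off the work surface, if the arm or the gripper's body presses on something with over 40 N, if the wrist force passes 120 N, or if a joint passes its speed limit or range.

### The arm

A 6-joint arm with a two-finger parallel gripper is mounted at the origin on a cart in front of the work surface, level with it; the furniture and walls round the work are solid. World frame = base frame: x ahead of the robot, y to its left, z up, the work surface at z = 0. Lengths are in mm, angles in degrees, forces in N, time in s.
With the tool pointing down it reaches from about 425 to 950 mm from the base axis. Payload 3.5 kg.
Tool frame: the origin (TCP) lies between the finger pads; the fingertips stand ctrl.tip_extent ahead of it and the grasp point (between the pads) lies 2 mm behind it (ctrl.tip_extent is the distance from the TCP to the fingertips, in mm); z points along the fingers, y is the line along which they close (so a half turn about z gives the same grasp; the last joint's range is limited). The gripper opens to 85 mm and grips with 20 to 120 N. Pads are 22 mm wide; open, the fingers measure 114 mm over their backs; the gripper's body (76 mm by 85 mm) begins 54 mm behind the grasp point. The pads swing forward as they close: fully open they stand 13 mm farther back than shut.
Start: joints at [-78.954, 16.404, 90.338, -0, 73.258, -8.594], TCP at [226.908, -635.704, 248.325] pointing down, gripper open.
Joint ranges: [-158.93, 158.93], [-51.34, 127.21], [12.03, 142.37], [-87.48, 267.48], [13.55, 161.25], [-162.69, 162.69]. Speed limits (degrees/s): [159.86, 159.86, 180, 180, 180, 180].

### API

Orientations are given as a 3x3 rotation matrix whose columns are the frame's x, y, z axes.
In Python, from cell import ctrl gives the robot as it stands.
- The arm moves only by the tool step_arm, never from a script. Its argument "deltas" is one flat list of numbers, 4 for each row, row after row: the shift along the tool's x, y, z scaled (see below), then the turn about the tool's z scaled (see below). A call has 1 to 5 rows; each row is the pose to reach, as a shift and turn from the pose commanded when the call began, along the tool's axes at that moment; what a row does not reach only later rows make up. The controller multiplies each number of a shift by 500 mm and each number of a turn by 1.5 rad. A row lasts 1/12 s, in which the tool goes at most 41.7 mm and 7.16 degrees, less where a joint would pass 70% of its speed; a pose out of reach is approached as far as the arm can. A call with a number of a shift or a turn outside -1 to 1 is refused whole. A call with a gripper value outside its range is refused whole. "fingers" is the closure, from -1 (fully open) to 1 (shut), set as the call begins (left out, the last holds). The fingers move at their own pace and stop on an object; "grip_force" is the grip in N (left out, the last holds). Time passes only in rows, so rows that repeat a pose let the fingers close. It gives the time, the measured TCP pose, the force, the opening and the grip force at its end, in the units of the state.
- ctrl.state(): the state, without advancing time (a new reading comes with each control period).
- ctrl.read_camera(name): name is "side" or "top" or "wrist"; returns the picture (400x640x3 uint8, red, green, blue); there is no depth.
- ctrl.camera_model(name): a dict with "intrinsics" (3x3 intrinsics, pixels), "k1" (the pictures are not rectified: a ray, as slopes to the right and down, at radius r is drawn at 1 + k1 r^2 times it, then the intrinsics apply), "world_from_camera" (4x4, takes a point from camera to world coordinates). Camera axes: x right, y up, looking along -z (the intrinsics and any distortion apply to the point x, -y, -z); pixel columns grow to the right and rows downward; lengths in mm; the calibration is good to about 2 mm. A picture is of the moment at which its call begins: read the wrist's pose just before it. camera_model takes no time and is no camera call; for the wrist camera it gives the pose at the moment of the call.
- ctrl.job_done(): hands the job in; it is judged then, once.
The state is a dict: "time": time; "joint_pos": joint angles; "joint_velocities": joint speeds; "joint_torque": joint torques, N m; "eef_pos": TCP position; "eef_rot": TCP orientation; "ft_force": force on the tool from outside, world axes, zero at the start; "ft_torque": the same for the moment, N m; "finger_gap": finger opening in mm; "gripper_force": force on a finger pad.
Only numpy, scipy, OpenCV 4.12 (cv2) and the standard library are available. Lean on these libraries where they do the work, as an engineer would, in place of code of your own. Each camera call takes 0.05 s, during which the arm holds its last target. There are 200 camera calls.

## Working session

There is one attempt and no reset: what is moved stays moved. The work goes in short steps, Python scripts to look and compute and a tool call to move; the robot and the scene stay as the last step left them, time stands still between calls to the robot, and variables do not carry over. Pictures are saved under pics/ and viewed, at most 14 in all, crops included, and the job is handed in when it is done.

Besides the shell and the picture viewer there is one more tool, called after "Emit:" as name(argument=value, ...), one argument or row to a line, values as JSON. step_arm: Moves the arm, as the interface text tells. Its arguments: {"type":"object","properties":{"deltas":{"type":"array"},"fingers":{"type":"number"},"grip_force":{"type":"number"}},"required":["deltas"]}

```bash
ls; mkdir -p pics; cat > h.py <<'E'
import numpy as np, cv2
from cell import ctrl
def snap(n,f):
    m=ctrl.camera_model(n); im=ctrl.read_camera(n); cv2.imwrite(f'pics/{f}.png',im[:,:,::-1]); return im,m
def ray(m,u,v):
    K=np.array(m['intrinsics']);T=np.array(m['world_from_camera'])
    d=np.array([(u-K[0,2])/K[0,0],(v-K[1,2])/K[1,1]]);s=d.copy()
    for _ in range(30): s=d/(1+m['k1']*(s@s))
    return T[:3,3],T[:3,:3]@np.array([s[0],-s[1],-1])
def at(m,u,v,z):
    o,d=ray(m,u,v); return o+d*(z-o[2])/d[2]
def pix(m,p):
    K=np.array(m['intrinsics']);T=np.array(m['world_from_camera'])
    c=T[:3,:3].T@(np.array(p)-T[:3,3]); s=np.array([c[0]/-c[2],-c[1]/-c[2]]); s=s*(1+m['k1']*(s@s))
    return K[0,0]*s[0]+K[0,2],K[1,1]*s[1]+K[1,2]
E
python3 - <<'E'
from h import *
for n in('top','side','wrist'):
    im,m=snap(n,n+'0'); print(n,np.round(m['world_from_camera'],3).tolist(),np.round(m['intrinsics'],1).tolist(),m['k1'])
s=ctrl.state();print(s['time'],s['eef_pos'],np.round(s['eef_rot'],3).tolist(),s['finger_gap'],ctrl.tip_extent)
E
```

```text
pics
top [[0.278, 0.76, -0.588, -482.601], [-0.96, 0.209, -0.185, -361.434], [-0.018, 0.616, 0.788, 1355.087], [0.0, 0.0, 0.0, 1.0]] [[494.3, 0.0, 320.3], [0.0, 494.3, 197.8], [0.0, 0.0, 1.0]] -0.10168884278607075
side [[0.386, -0.777, 0.498, 1151.799], [0.922, 0.334, -0.194, -335.871], [-0.016, 0.534, 0.845, 1185.18], [0.0, 0.0, 0.0, 1.0]] [[400.4, 0.0, 322.9], [0.0, 400.4, 200.7], [0.0, 0.0, 1.0]] -0.04627127938999731
wrist [[0.336, 0.903, 0.27, 295.968], [-0.942, 0.322, 0.094, -611.22], [-0.002, -0.285, 0.958, 372.831], [0.0, 0.0, 0.0, 1.0]] [[319.0, 0.0, 315.9], [0.0, 319.0, 200.3], [0.0, 0.0, 1.0]] -0.05949335829443417
0.15 [ 226.82956426 -635.22354979  247.23078749] [[0.942, 0.336, -0.0], [0.336, -0.942, 0.002], [0.0, -0.002, -1.0]] 85.61043946793085 17.0
```

View pics/top0.png

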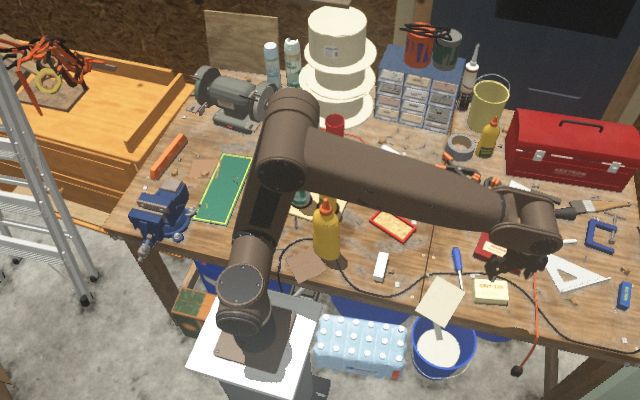

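View pics/side0.png

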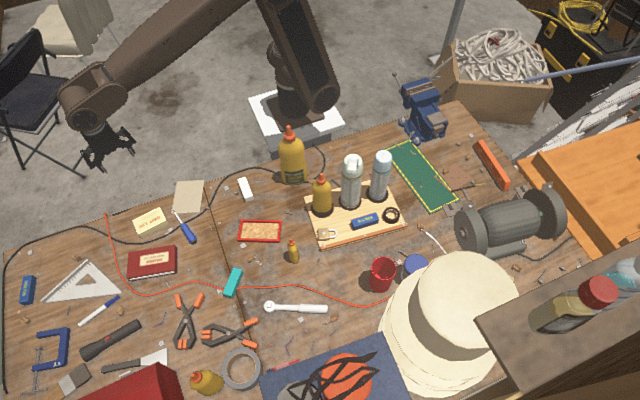

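Side view: the stand is at about (355,210), with the middle bottle at (322,195), the green can at (351,180), the blue can at (381,175) and the blue box at (364,221). The mat is at (422,175) and the tray at (260,231).

Lookalikes:
- Bottles: large (292,155), small (293,250), back (205,380).
- Boxes: turquoise (233,281), white (246,188), other blue (27,290).
- Cans: at the back of the top view, (272,60) and (290,60).

I'm choosing the ones on the stand.

```bash
python3 - <<'E'
import cv2
im=cv2.imread('pics/side0.png')[120:260,225:465]
cv2.imwrite('pics/c0.png',cv2.resize(im,(800,467),interpolation=cv2.INTER_CUBIC))
E
```

```text
(no output)
```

View pics/c0.png

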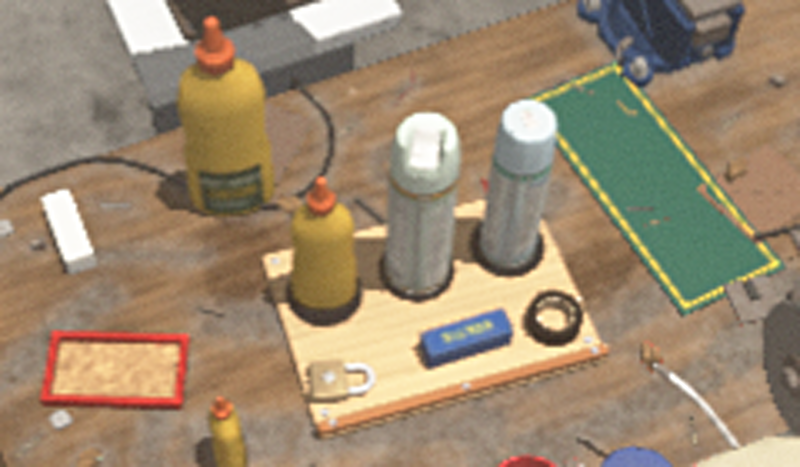

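```bash
cat > fit.py <<'E'
from h import *
from scipy.optimize import least_squares
m=ctrl.camera_model('side')
S=lambda x,y:(225+x/3.3333,120+y/3.3333)
def fit(local,px,x0):
    px=np.array([S(*p) for p in px]);L=np.array(local,float)
    def W(q):
        c,s=np.cos(q[2]),np.sin(q[2]); return np.c_[q[0]+c*L[:,0]-s*L[:,1],q[1]+s*L[:,0]+c*L[:,1],L[:,2]]
    f=lambda q:(np.array([pix(m,p) for p in W(q)])-px).ravel()
    r=least_squares(f,x0,x_scale=[10,10,.1],loss='soft_l1'); return r.x,np.round(f(r.x).reshape(-1,2),1).tolist()
if __name__=='__main__':
    at2=lambda p,z:np.round(at(m,*S(*p),z),0)
    for n,p,z in [('standFR',(265,260),12),('rearR',(322,432),0),('rearL',(606,352),0),('bottletip',(320,182),210),('blue top',(530,112),224),('green top',(430,130),230),('bigbottle tip',(211,20),0),('big base',(228,205),0),('small base',(230,470),0),('box topc',(466,330),42),('pad',(328,378),30)]: print(n,at2(p,z))
    for n,l,p,x0 in [('stand',[[-110,-150,12],[110,-150,0],[110,150,0]],[(265,260),(322,436),(606,354)],[600,0,0]),
     ('mat',[[-160,65,3],[-160,-65,3],[160,-65,3],[160,65,3]],[(618,67),(537,97),(685,311),(779,265)],[550,250,0]),
     ('tray',[[-40,-70,14],[-40,70,14],[40,70,14],[40,-70,14]],[(52,333),(188,333),(183,405),(42,402)],[550,-250,0]),
     ('box',[[-15,-45,42],[-15,45,42],[15,45,42],[15,-45,42]],[(421,338),(505,310),(511,330),(428,350)],[620,0,0])]:
        q,r=fit(l,p,x0);print(n,np.round(q[:2],1),np.degrees(q[2]).round(1),r)
        if n=='stand':
            qs=q;c,s=np.cos(q[2]),np.sin(q[2])
            for y in(-100,0,100):
              P=[q[0]-45*c-s*y,q[1]-45*s+c*y]; print('coaster',np.round(P,1),[np.round((np.array(pix(m,P+[z]))-[225,120])*3.3333) for z in(14,210,224,239)])
E
python3 fit.py
```

```text
standFR [ 426. -122.   12.]
rearR [ 626. -141.    0.]
rearL [657. 157.   0.]
bottletip [490. -82. 210.]
blue top [503. 122. 224.]
green top [490.  27. 230.]
bigbottle tip [ 75. -55.   0.]
big base [ 336. -131.    0.]
small base [ 629. -237.    0.]
box topc [599.  25.  42.]
pad [ 588. -118.   30.]
stand [537.1  17.6] -5.4 [[-1.3, -2.7], [0.4, 0.6], [0.4, 0.2]]
coaster [482.9 -77.8] [array([325., 288.]), array([321., 175.]), array([321., 165.]), array([320., 155.])]
coaster [492.3  21.8] [array([416., 263.]), array([425., 147.]), array([426., 138.]), array([427., 128.])]
coaster [501.6 121.3] [array([506., 238.]), array([527., 121.]), array([529., 111.]), array([530., 101.])]
mat [486.7 305.6] 3.5 [[0.5, -2.8], [-4.0, -0.0], [-0.5, 0.7], [2.2, 0.1]]
tray [ 487.1 -304.5] -23.7 [[-0.1, -0.3], [0.3, 0.1], [0.1, -0.1], [-0.2, 0.3]]
box [600.8  24.7] -5.7 [[-0.8, -2.1], [-0.3, -0.8], [1.2, 0.7], [0.1, 2.0]]
```

The crop confirms the order by stand y: the bottle at −100 (crop 322,250), the green can in the middle (425,205) and the blue can at +100 (520,190). The box is at (466,330). The fits match the given sizes. Next I'll move above the stand for a wrist-camera look.

Emit:
step_arm(
  deltas=[0, 0, -0.35, -0.378, 0, 0, -0.35, -0.378, 0, 0, -0.35, -0.378, 0, 0, -0.35, -0.378, 0, 0, -0.35, -0.378],
)

```text
time: 0.57
eef_pos: [227.2, -636.9, 433.7]
eef_rot: [[0.61, 0.793, 0.003], [0.793, -0.61, -0.014], [-0.009, 0.011, -1.0]]
ft_force: [0.3, 0.4, 1.7]
finger_gap: 85.0
gripper_force: 0.0
```

Emit:
step_arm(
  deltas=[0, 0, 0, -0.378, 0, 0, 0, -0.378, 0, 0, 0, -0.378, 0, 0, 0, -0.378, 0, 0, 0, -0.378],
)

```text
time: 0.98
eef_pos: [226.9, -635.6, 422.7]
eef_rot: [[0.089, 0.996, -0.0], [0.996, -0.089, 0.001], [0.001, -0.0, -1.0]]
ft_force: [-0.5, 0.4, 0.4]
finger_gap: 85.1
gripper_force: 0.0
```

Emit:
step_arm(
  deltas=[0.338, 0.0975, 0, 0, 0.338, 0.0975, 0, 0, 0.338, 0.0975, 0, 0, 0.338, 0.0975, 0, 0, 0.338, 0.0975, 0, 0],
)

```text
time: 1.4
eef_pos: [293.2, -467.5, 423.9]
eef_rot: [[0.09, 0.996, 0.001], [0.996, -0.09, 0.001], [0.001, 0.001, -1.0]]
ft_force: [-0.0, -0.4, -0.0]
finger_gap: 85.2
gripper_force: 0.0
```

Emit:
step_arm(
  deltas=[0.338, 0.0975, 0, 0, 0.338, 0.0975, 0, 0, 0.338, 0.0975, 0, 0, 0.338, 0.0975, 0, 0, 0.338, 0.0975, 0, 0],
)

```text
time: 1.82
eef_pos: [357.0, -304.3, 423.9]
eef_rot: [[0.09, 0.996, 0.002], [0.996, -0.09, 0.001], [0.001, 0.002, -1.0]]
ft_force: [0.2, -0.9, -0.1]
finger_gap: 85.7
gripper_force: 0.0
```

Emit:
step_arm(
  deltas=[0.338, 0.0975, 0, 0, 0.338, 0.0975, 0, 0, 0.338, 0.0975, 0, 0, 0.338, 0.0975, 0, 0, 0.338, 0.0975, 0, 0],
)

```text
time: 2.23
eef_pos: [421.2, -140.8, 423.6]
eef_rot: [[0.089, 0.996, 0.001], [0.996, -0.089, 0.001], [0.002, 0.001, -1.0]]
ft_force: [0.1, -0.2, 0.4]
finger_gap: 85.6
gripper_force: 0.0
```

```bash
python3 - <<'E'
from h import *
s=ctrl.state();print(s['time'],s['eef_pos'],np.round(s['eef_rot'],3).tolist(),s['joint_pos'])
im,m=snap('wrist','w1');np.save('w1.npy',m,allow_pickle=True)
E
```

```text
2.2333 [ 421.2160765  -140.76643078  423.62788141] [[0.089, 0.996, 0.001], [0.996, -0.089, 0.001], [0.002, 0.001, -1.0]] [-31.67236307 -18.49929145 106.88677805   0.11421833  91.58764145
 -26.5878053 ]
```

View pics/w1.png

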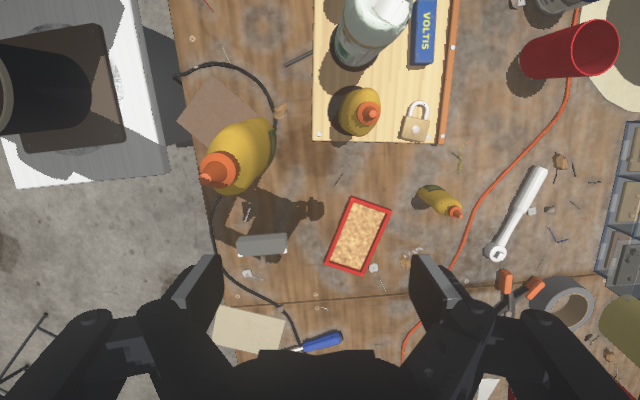

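Wrist view: the tray is at (357,237), the bottle tip at (371,112), the green can at (370,30), the box at (424,30) and the stand corner at (313,140). The camera's image up is world +y. I'll move farther over the stand for a second view with the cans and mat.

Emit:
step_arm(
  deltas=[0.372, 0.095, 0, 0, 0.372, 0.095, 0, 0, 0.372, 0.095, 0, 0, 0.372, 0.095, 0, 0, 0.372, 0.095, 0, 0],
)

```text
time: 2.7
eef_pos: [485.8, 37.4, 423.0]
eef_rot: [[0.093, 0.996, -0.0], [0.996, -0.093, 0.0], [0.0, -0.0, -1.0]]
ft_force: [0.9, -0.5, -0.4]
finger_gap: 85.4
gripper_force: 0.0
```

```bash
python3 - <<'E'
from h import *
im,m=snap('wrist','w2');np.save('w2.npy',m,allow_pickle=True)
cv2.imwrite('pics/w2b.png',cv2.resize(im[:320,80:560,::-1],(800,533),interpolation=cv2.INTER_CUBIC))
m1=np.load('w1.npy',allow_pickle=True).item()
for n,p,z in [('tip',(370,112),210),('std corner',(313,140),12),('rear corner',(443,144),0)]: print(n,at(m1,*p,z).round(1))
q=[at(m1,*p,14) for p in [(352,196),(391,211),(364,275),(324,261)]]; print('tray',np.mean(q,0).round(1),[np.linalg.norm(q[i]-q[i-1]).round(1) for i in range(4)])
d=q[1]-q[2];print('tray y axis',np.degrees(np.arctan2(d[1],d[0]))-90)
E
```

```text
tip [483.7 -79.4 210. ]
std corner [ 419.3 -122.8   12. ]
rear corner [ 642.2 -149.9    0. ]
tray [ 484.  -302.9   14. ] [np.float64(134.4), np.float64(75.6), np.float64(134.4), np.float64(81.5)]
tray y axis -23.460792797921016
```

View pics/w2b.png

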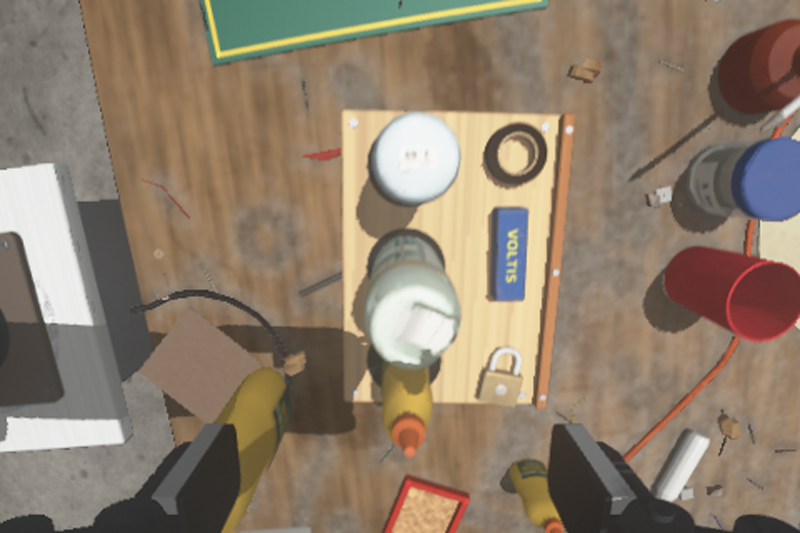

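```bash
python3 - <<'E'
from h import *
m=np.load('w2.npy',allow_pickle=True).item()
P=lambda x,y,z:at(m,80+x*.6,y*.6,z)
for n,p in [('FL',(343,110,12)),('FR',(345,403,12)),('rearL',(574,113,25)),('rearR',(542,407,25)),('blue',(415,158,224)),('green',(412,315,239)),('tip',(407,440,210)),('matF',(216,64,3)),('matR',(549,6,3)),('boxc',(511,254,42))]: print(n,P(*p).round(1))
q=[P(*p,42) for p in [(499,208),(528,209),(523,301),(493,298)]];print(np.mean(q,0),[np.linalg.norm(q[i]-q[i-1]).round(1) for i in range(4)])
a,b=P(216,64,3),P(549,6,3);e=(b-a)/np.linalg.norm(b-a);c=a+160*e+65*np.array([-e[1],e[0],0]);print('mat c',c.round(1),np.linalg.norm(b-a),np.degrees(np.arctan2(e[1],e[0])))
a,b=P(343,110,12),P(345,403,12);e=(a-b)/np.linalg.norm(b-a);print(np.linalg.norm(b-a),np.degrees(np.arctan2(-e[0],e[1])));n=np.array([e[1],-e[0],0]);c=(a+b)/2+110*n;print('stand',c.round(1))
for y in(-100,0,100):print((c-45*n+y*e).round(1))
E
```

```text
FL [451.8 174.4  12. ]
FR [ 418.3 -123.8   12. ]
rearL [666.1 151.5  25. ]
rearR [ 630.9 -143.1   25. ]
blue [506.9 118.6 224. ]
green [496.9  28.3 239. ]
tip [486.2 -70.1 210. ]
matF [335.8 229.3   3. ]
matR [651.8 249.9   3. ]
boxc [598.8  27.8  42. ]
[598.54531575  26.82515306  42.        ] [np.float64(86.1), np.float64(27.3), np.float64(88.3), np.float64(29.9)]
mat c [491.2 304.6   3. ] 316.7236906895593 3.741827803004701
300.1168210915692 -6.412516205683755
stand [544.4  13.   12. ]
[488.5 -81.3  12. ]
[499.7  18.1  12. ]
[510.8 117.4  12. ]
```

Emit:
step_arm(
  deltas=[0.167, 0.025, 0, 0, 0.167, 0.025, 0, 0, 0.167, 0.025, 0, 0, 0.167, 0.025, 0.08, 0, 0.167, 0.025, 0.16, 0],
)

```text
time: 3.17
eef_pos: [507.3, 117.2, 345.3]
eef_rot: [[0.093, 0.996, 0.007], [0.996, -0.093, -0.001], [-0.0, 0.007, -1.0]]
ft_force: [0.0, -0.5, -0.3]
finger_gap: 85.4
gripper_force: 0.0
```

Emit:
step_arm(
  deltas=[0, 0, 0.07, 0, 0, 0, 0.14, 0, 0, 0, 0.21, 0, 0, 0, 0.26, 0, 0, 0, 0.318, 0],
)

```text
time: 3.58
eef_pos: [505.5, 116.0, 182.6]
eef_rot: [[0.095, 0.995, -0.0], [0.995, -0.095, -0.001], [-0.001, -0.0, -1.0]]
ft_force: [0.1, -0.4, -0.4]
finger_gap: 85.4
gripper_force: 0.0
```

Emit:
step_arm(
  deltas=[0, 0, 0, 0, 0, 0, 0, 0, 0, 0, 0, 0, 0, 0, 0, 0, 0, 0, 0, 0],
  fingers=1,
  grip_force=50,
)

```text
time: 4.0
eef_pos: [506.4, 117.8, 186.5]
eef_rot: [[0.094, 0.996, 0.004], [0.996, -0.094, -0.0], [0.0, 0.004, -1.0]]
ft_force: [-0.3, 0.3, -1.1]
finger_gap: 52.5
gripper_force: 55.4
```

Emit:
step_arm(
  deltas=[0, 0, 0, 0, 0, 0, 0, 0, 0, 0, 0, 0, 0, 0, 0, 0, 0, 0, 0, 0],
)

```text
time: 4.42
eef_pos: [506.1, 118.1, 185.9]
eef_rot: [[0.094, 0.996, 0.003], [0.996, -0.094, -0.0], [0.0, 0.003, -1.0]]
ft_force: [1.1, 0.3, 6.1]
finger_gap: 52.4
gripper_force: 56.2
```

Emit:
step_arm(
  deltas=[0, 0, -0.015, 0, 0, 0, -0.04, 0, 0, 0, -0.07, 0, 0, 0, -0.1, 0, 0, 0, -0.12, 0],
)

```text
time: 4.83
eef_pos: [505.3, 118.1, 246.0]
eef_rot: [[0.094, 0.996, 0.001], [0.996, -0.094, 0.0], [0.0, 0.001, -1.0]]
ft_force: [0.6, 0.1, -0.5]
finger_gap: 53.0
gripper_force: 55.5
```

Emit:
step_arm(
  deltas=[0.03, 0.011, 0, 0, 0.07, 0.026, 0, 0, 0.115, 0.043, 0, 0, 0.16, 0.06, 0, 0, 0.202, 0.076, 0, 0],
)

```text
time: 5.25
eef_pos: [552.5, 216.1, 244.3]
eef_rot: [[0.094, 0.996, -0.001], [0.996, -0.094, -0.0], [-0.0, -0.001, -1.0]]
ft_force: [-0.3, 0.0, -1.9]
finger_gap: 52.4
gripper_force: 55.4
```

Emit:
step_arm(
  deltas=[0.045, 0.017, 0, 0, 0.09, 0.034, 0, 0, 0.135, 0.051, 0, 0, 0.175, 0.066, 0, 0, 0.202, 0.076, 0, 0],
)

```text
time: 5.67
eef_pos: [599.9, 313.7, 243.9]
eef_rot: [[0.093, 0.996, -0.001], [0.996, -0.093, 0.0], [0.0, -0.001, -1.0]]
ft_force: [-0.4, -0.2, -1.2]
finger_gap: 53.1
gripper_force: 55.4
```

Emit:
step_arm(
  deltas=[0, 0, 0.02, 0, 0, 0, 0.05, 0, 0, 0, 0.08, 0, 0, 0, 0.105, 0, 0, 0, 0.12, 0],
)

```text
time: 6.08
eef_pos: [598.2, 310.9, 180.9]
eef_rot: [[0.094, 0.996, -0.005], [0.996, -0.094, -0.002], [-0.002, -0.005, -1.0]]
ft_force: [-0.8, 0.3, -1.6]
finger_gap: 52.8
gripper_force: 55.4
```

Emit:
step_arm(
  deltas=[0, 0, 0.005, 0, 0, 0, 0.01, 0, 0, 0, 0.014, 0, 0, 0, 0.018, 0, 0, 0, 0.018, 0],
)

```text
time: 6.5
eef_pos: [600.0, 312.0, 175.7]
eef_rot: [[0.094, 0.996, 0.001], [0.996, -0.094, 0.0], [0.0, 0.001, -1.0]]
ft_force: [-0.1, -0.6, -1.5]
finger_gap: 52.5
gripper_force: 55.4
```

Emit:
step_arm(
  deltas=[0, 0, 0, 0, 0, 0, 0, 0, 0, 0, 0, 0],
)

```text
time: 6.75
eef_pos: [600.0, 312.1, 175.8]
eef_rot: [[0.094, 0.996, 0.001], [0.996, -0.094, 0.0], [0.0, 0.001, -1.0]]
ft_force: [0.4, 1.0, -1.3]
finger_gap: 52.9
gripper_force: 55.4
```

Emit:
step_arm(
  deltas=[0, 0, 0.002, 0, 0, 0, 0.002, 0, 0, 0, 0.002, 0],
)

```text
time: 7.0
eef_pos: [600.1, 312.1, 174.9]
eef_rot: [[0.094, 0.996, 0.001], [0.996, -0.094, 0.0], [0.0, 0.001, -1.0]]
ft_force: [0.3, 0.4, -0.6]
finger_gap: 52.7
gripper_force: 55.6
```

Emit:
step_arm(
  deltas=[0, 0, 0.002, 0, 0, 0, 0.002, 0, 0, 0, 0.002, 0],
)

```text
time: 7.25
eef_pos: [600.2, 312.2, 174.9]
eef_rot: [[0.094, 0.996, 0.001], [0.996, -0.094, 0.001], [0.001, 0.001, -1.0]]
ft_force: [-0.5, -0.2, 6.1]
finger_gap: 52.9
gripper_force: 56.1
```

Emit:
step_arm(
  deltas=[0, 0, 0, 0, 0, 0, 0, 0, 0, 0, 0, 0, 0, 0, 0, 0, 0, 0, 0, 0],
  fingers=-1,
)

```text
time: 7.67
eef_pos: [599.5, 311.9, 172.8]
eef_rot: [[0.094, 0.996, -0.001], [0.996, -0.094, -0.0], [-0.0, -0.001, -1.0]]
ft_force: [-1.0, -0.2, 0.0]
finger_gap: 85.4
gripper_force: 0.0
```

Emit:
step_arm(
  deltas=[0, 0, -0.03, 0, 0, 0, -0.08, 0, 0, 0, -0.15, 0, 0, 0, -0.22, 0, 0, 0, -0.25, 0],
)

```text
time: 8.08
eef_pos: [601.4, 312.6, 306.2]
eef_rot: [[0.094, 0.996, 0.009], [0.996, -0.094, 0.003], [0.004, 0.009, -1.0]]
ft_force: [0.2, -0.6, 1.0]
finger_gap: 85.3
gripper_force: 0.0
```

Emit:
step_arm(
  deltas=[-0.3, -0.076, 0, 0, -0.3, -0.076, 0, 0, -0.3, -0.076, 0, 0, -0.3, -0.076, 0, 0, -0.3, -0.076, 0, 0],
)

```text
time: 8.5
eef_pos: [546.7, 162.3, 299.8]
eef_rot: [[0.098, 0.995, 0.001], [0.995, -0.098, -0.002], [-0.002, 0.001, -1.0]]
ft_force: [0.8, -0.2, 0.7]
finger_gap: 85.4
gripper_force: 0.0
```

Emit:
step_arm(
  deltas=[-0.3, -0.076, 0, 0, -0.3, -0.076, 0, 0, -0.3, -0.076, 0, 0, -0.3, -0.076, 0, 0, -0.3, -0.076, 0, 0],
)

```text
time: 8.92
eef_pos: [495.1, 17.0, 299.7]
eef_rot: [[0.098, 0.995, 0.001], [0.995, -0.098, -0.002], [-0.002, 0.002, -1.0]]
ft_force: [0.4, -0.1, -0.1]
finger_gap: 85.7
gripper_force: 0.0
```

```bash
python3 - <<'E'
from h import *
print(ctrl.state()['eef_pos'])
im,m=snap('side','s2'); im2,m2=snap('wrist','w3');np.save('w3.npy',m2,allow_pickle=True)
cv2.imwrite('pics/s2c.png',np.hstack([cv2.resize(im[90:260,270:470,::-1],(400,340)),cv2.resize(im2[:,:,::-1],(400,250))if 0 else cv2.resize(im2[60:400,120:520,::-1],(400,340))]))
E
```

```text
[495.09689778  16.95264676 299.66032999]
```

View pics/s2c.png

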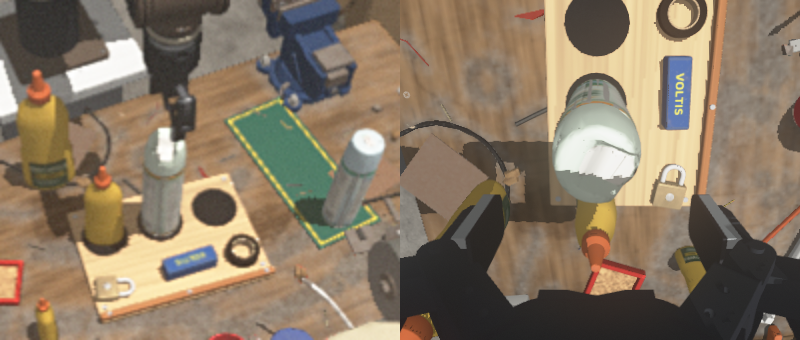

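The blue can stands on the mat (crop 355,175) and its bare coaster is at wrist (318,84). The green can is under the gripper and the box hasn't moved.

```bash
python3 - <<'E'
from h import *
from fit import *
m2=np.load('w3.npy',allow_pickle=True).item()
print('blue coaster',at(m2,318,83,14),'green top',at(m2,120+197,60+142,239), 'side coaster',at(m,270+107,90+103.5,14))
S2=lambda x,y:((270+x/2-225)*3.3333,(90+y/2-120)*3.3333)
print(fit([[-160,65,3],[-160,-65,3],[160,-65,3],[160,65,3]],[S2(275,99),S2(227,122),S2(320,247),S2(379,213)],[490,300,0]))
E
```

```text
blue coaster [509.45028029 117.2254016   14.        ] green top [498.69985032  34.44446012 239.        ] side coaster [509.82276844 117.7166617   14.        ]
(array([4.84158732e+02, 3.00032082e+02, 1.02053220e-01]), [[0.0, -2.0], [-4.2, -0.8], [0.3, 0.3], [0.7, 1.7]])
```

Emit:
step_arm(
  deltas=[0.003, 0.007, 0.02, 0, 0.003, 0.007, 0.08, 0, 0.003, 0.007, 0.14, 0, 0.003, 0.007, 0.18, 0, 0.003, 0.007, 0.2, 0],
)

```text
time: 9.43
eef_pos: [498.0, 23.5, 194.1]
eef_rot: [[0.092, 0.996, -0.006], [0.996, -0.092, 0.001], [0.001, -0.006, -1.0]]
ft_force: [-0.5, -0.2, -0.5]
finger_gap: 85.5
gripper_force: 0.0
```

Emit:
step_arm(
  deltas=[0, 0, 0, 0, 0, 0, 0, 0, 0, 0, 0, 0, 0, 0, 0, 0, 0, 0, 0, 0],
  fingers=1,
)

```text
time: 9.85
eef_pos: [500.0, 21.7, 199.1]
eef_rot: [[0.094, 0.996, 0.002], [0.996, -0.094, -0.0], [-0.0, 0.002, -1.0]]
ft_force: [-0.5, -0.5, -3.1]
finger_gap: 60.7
gripper_force: 54.7
```

Emit:
step_arm(
  deltas=[0, 0, 0, 0, 0, 0, 0, 0, 0, 0, 0, 0],
)

```text
time: 10.1
eef_pos: [500.0, 21.5, 199.1]
eef_rot: [[0.094, 0.996, 0.002], [0.996, -0.094, -0.0], [0.0, 0.002, -1.0]]
ft_force: [-0.2, 0.3, -1.3]
finger_gap: 60.9
gripper_force: 54.9
```

Emit:
step_arm(
  deltas=[0, 0, -0.015, 0, 0, 0, -0.04, 0, 0, 0, -0.07, 0, 0, 0, -0.1, 0, 0, 0, -0.12, 0],
)

```text
time: 10.52
eef_pos: [500.0, 21.5, 260.7]
eef_rot: [[0.094, 0.996, 0.002], [0.996, -0.094, -0.0], [-0.0, 0.002, -1.0]]
ft_force: [-0.1, -0.3, -3.7]
finger_gap: 60.7
gripper_force: 55.4
```

Emit:
step_arm(
  deltas=[0.03, -0.017, 0, 0, 0.08, -0.045, 0, 0, 0.14, -0.079, 0, 0, 0.2, -0.113, 0, 0, 0.262, -0.148, 0, 0],
)

```text
time: 10.93
eef_pos: [437.4, 159.8, 258.9]
eef_rot: [[0.095, 0.995, 0.0], [0.995, -0.095, -0.0], [0.0, 0.0, -1.0]]
ft_force: [1.2, 1.1, -5.2]
finger_gap: 60.8
gripper_force: 55.4
```

Emit:
step_arm(
  deltas=[0.062, -0.035, 0, 0, 0.124, -0.07, 0, 0, 0.18, -0.102, 0, 0, 0.23, -0.13, 0, 0, 0.262, -0.148, 0, 0],
)

```text
time: 11.35
eef_pos: [375.2, 298.6, 258.9]
eef_rot: [[0.092, 0.996, -0.0], [0.996, -0.092, 0.001], [0.001, -0.0, -1.0]]
ft_force: [0.8, -0.3, -4.6]
finger_gap: 60.7
gripper_force: 55.4
```

Emit:
step_arm(
  deltas=[0, 0, 0.02, 0, 0, 0, 0.05, 0, 0, 0, 0.08, 0, 0, 0, 0.105, 0, 0, 0, 0.12, 0],
)

```text
time: 11.77
eef_pos: [376.0, 295.5, 196.5]
eef_rot: [[0.094, 0.996, -0.003], [0.996, -0.094, -0.002], [-0.002, -0.002, -1.0]]
ft_force: [0.1, -0.4, -3.8]
finger_gap: 60.8
gripper_force: 55.4
```

Emit:
step_arm(
  deltas=[0, 0, 0.005, 0, 0, 0, 0.01, 0, 0, 0, 0.015, 0, 0, 0, 0.019, 0, 0, 0, 0.019, 0],
)

```text
time: 12.18
eef_pos: [377.0, 296.3, 189.1]
eef_rot: [[0.094, 0.996, 0.0], [0.996, -0.094, 0.0], [0.0, 0.0, -1.0]]
ft_force: [0.8, 0.2, -4.2]
finger_gap: 60.6
gripper_force: 55.4
```

Emit:
step_arm(
  deltas=[0, 0, 0.002, 0, 0, 0, 0.002, 0, 0, 0, 0.002, 0],
)

```text
time: 12.43
eef_pos: [377.0, 296.4, 188.2]
eef_rot: [[0.094, 0.996, 0.001], [0.996, -0.094, 0.0], [0.0, 0.001, -1.0]]
ft_force: [-0.0, 0.2, -4.2]
finger_gap: 60.9
gripper_force: 55.4
```

Emit:
step_arm(
  deltas=[0, 0, 0.002, 0, 0, 0, 0.002, 0, 0, 0, 0.002, 0],
)

```text
time: 12.68
eef_pos: [377.2, 296.7, 188.1]
eef_rot: [[0.094, 0.996, 0.001], [0.996, -0.094, 0.001], [0.001, 0.001, -1.0]]
ft_force: [-1.7, 0.2, 2.8]
finger_gap: 60.4
gripper_force: 56.2
```

Emit:
step_arm(
  deltas=[0, 0, 0, 0, 0, 0, 0, 0, 0, 0, 0, 0, 0, 0, 0, 0, 0, 0, 0, 0],
  fingers=-1,
)

```text
time: 13.1
eef_pos: [376.9, 296.3, 186.9]
eef_rot: [[0.094, 0.996, 0.0], [0.996, -0.094, 0.0], [0.0, 0.0, -1.0]]
ft_force: [1.4, 0.3, 0.6]
finger_gap: 85.4
gripper_force: 0.0
```

Emit:
step_arm(
  deltas=[0, 0, -0.03, 0, 0, 0, -0.08, 0, 0, 0, -0.15, 0, 0, 0, -0.2, 0, 0, 0, -0.23, 0],
)

```text
time: 13.52
eef_pos: [377.9, 296.8, 305.8]
eef_rot: [[0.094, 0.996, 0.005], [0.996, -0.094, 0.002], [0.003, 0.005, -1.0]]
ft_force: [0.1, 0.4, 0.1]
finger_gap: 85.5
gripper_force: 0.0
```

Emit:
step_arm(
  deltas=[-0.366, 0.145, 0, 0, -0.366, 0.145, 0, 0, -0.366, 0.145, 0, 0, -0.366, 0.145, 0, 0, -0.366, 0.145, 0, 0],
)

```text
time: 13.93
eef_pos: [432.2, 104.8, 302.1]
eef_rot: [[0.095, 0.995, 0.001], [0.995, -0.095, -0.001], [-0.001, 0.001, -1.0]]
ft_force: [2.0, -0.4, -0.4]
finger_gap: 85.8
gripper_force: 0.0
```

Emit:
step_arm(
  deltas=[-0.366, 0.145, 0, 0, -0.366, 0.145, 0, 0, -0.366, 0.145, 0, 0, -0.366, 0.145, 0, 0, -0.366, 0.145, 0, 0],
)

```text
time: 14.35
eef_pos: [487.2, -84.9, 301.9]
eef_rot: [[0.096, 0.995, 0.001], [0.995, -0.096, -0.001], [-0.001, 0.001, -1.0]]
ft_force: [-0.0, 0.2, -0.1]
finger_gap: 85.3
gripper_force: 0.0
```

Emit:
step_arm(
  deltas=[0, 0, 0, 0, 0, 0, 0, 0, 0, 0, 0, 0],
)

```text
time: 14.6
eef_pos: [486.6, -81.5, 301.6]
eef_rot: [[0.094, 0.996, -0.001], [0.996, -0.094, 0.001], [0.001, -0.001, -1.0]]
ft_force: [0.1, 0.3, 0.1]
finger_gap: 85.4
gripper_force: 0.0
```

```bash
python3 - <<'E'
from h import *
print(ctrl.state()['eef_pos'])
im,m=snap('side','s3'); im2,m2=snap('wrist','w4');np.save('w4.npy',m2,allow_pickle=True)
cv2.imwrite('pics/s3c.png',np.hstack([cv2.resize(im[90:260,270:470,::-1],(400,340)),im2[60:400,120:520,::-1]]))
E
```

```text
[486.63824035 -81.50621972 301.57315006]
```

View pics/s3c.png

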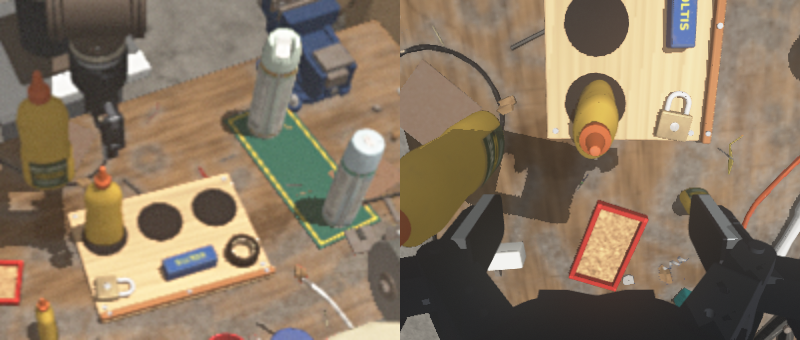

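Both cans stand on the mat. The bottle's nozzle is at wrist (315,210), between the fingers, with its narrow side along the closing line. I'll descend to just above the nozzle.

Emit:
step_arm(
  deltas=[0, 0, 0.05, 0, 0, 0, 0.12, 0, 0, 0, 0.18, 0, 0, 0, 0.23, 0, 0, 0, 0.25, 0],
)

```text
time: 15.12
eef_pos: [484.4, -79.4, 172.8]
eef_rot: [[0.092, 0.996, -0.006], [0.996, -0.092, 0.003], [0.002, -0.006, -1.0]]
ft_force: [-0.2, 0.2, -0.6]
finger_gap: 85.3
gripper_force: 0.0
```

Emit:
step_arm(
  deltas=[0, 0, 0.008, 0, 0, 0, 0.016, 0, 0, 0, 0.024, 0, 0, 0, 0.03, 0, 0, 0, 0.035, 0],
)

```text
time: 15.53
eef_pos: [487.6, -81.9, 160.5]
eef_rot: [[0.094, 0.996, 0.002], [0.996, -0.094, -0.001], [-0.001, 0.002, -1.0]]
ft_force: [0.0, -0.6, -0.3]
finger_gap: 85.4
gripper_force: 0.0
```

Emit:
step_arm(
  deltas=[0, 0, 0, 0, 0, 0, 0, 0, 0, 0, 0, 0, 0, 0, 0, 0, 0, 0, 0, 0],
  fingers=1,
)

```text
time: 15.95
eef_pos: [487.1, -81.9, 160.3]
eef_rot: [[0.094, 0.996, 0.001], [0.996, -0.094, -0.001], [-0.0, 0.001, -1.0]]
ft_force: [-2.1, 0.4, 4.6]
finger_gap: 48.5
gripper_force: 45.1
```

Emit:
step_arm(
  deltas=[0, 0, 0, 0, 0, 0, 0, 0, 0, 0, 0, 0, 0, 0, 0, 0, 0, 0, 0, 0],
)

```text
time: 16.37
eef_pos: [487.1, -81.9, 160.3]
eef_rot: [[0.094, 0.996, 0.001], [0.996, -0.094, -0.001], [-0.001, 0.001, -1.0]]
ft_force: [-1.9, -0.0, 5.9]
finger_gap: 48.6
gripper_force: 45.2
```

```bash
python3 - <<'E'
from h import *
m2=np.load('w4.npy',allow_pickle=True).item()
print('coaster',at(m2,317,84,14),'tip',at(m2,315,210,210))
E
```

```text
coaster [497.78356687  16.82616182  14.        ] tip [486.53425792 -80.45058062 210.        ]
```

Emit:
step_arm(
  deltas=[0, 0, -0.01, 0, 0, 0, -0.02, 0, 0, 0, -0.03, 0, 0, 0, -0.03, 0, 0, 0, -0.03, 0],
)

```text
time: 16.78
eef_pos: [486.8, -81.6, 174.3]
eef_rot: [[0.094, 0.996, 0.0], [0.996, -0.094, -0.0], [-0.0, 0.0, -1.0]]
ft_force: [-0.5, 0.2, -3.1]
finger_gap: 48.7
gripper_force: 45.5
```

```bash
python3 - <<'E'
from h import *
im,m=snap('side','s4'); im2,m2=snap('wrist','w5')
cv2.imwrite('pics/s4c.png',np.hstack([cv2.resize(im[140:240,250:350,::-1],(400,400)),im2[:,120:520,::-1]]))
E
```

```text
(no output)
```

View pics/s4c.png

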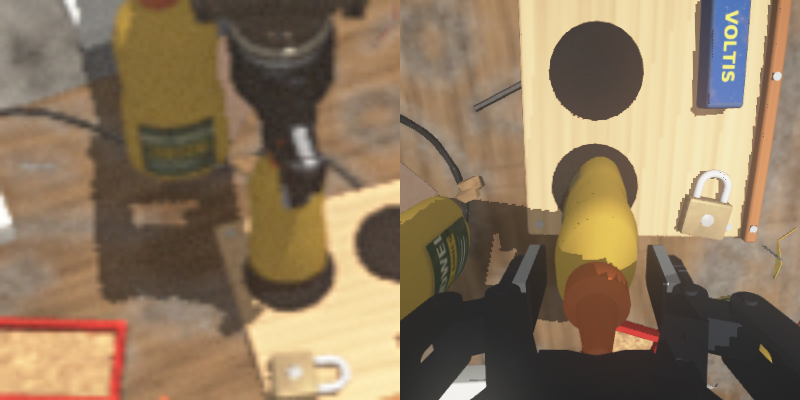

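Emit:
step_arm(
  deltas=[0, 0, -0.02, 0, 0, 0, -0.04, 0, 0, 0, -0.06, 0, 0, 0, -0.08, 0, 0, 0, -0.09, 0],
)

```text
time: 17.3
eef_pos: [487.9, -82.0, 222.1]
eef_rot: [[0.094, 0.996, 0.004], [0.996, -0.094, -0.001], [-0.001, 0.004, -1.0]]
ft_force: [0.3, 0.6, -2.6]
finger_gap: 48.6
gripper_force: 45.8
```

Emit:
step_arm(
  deltas=[0.03, -0.003, 0, 0, 0.08, -0.007, 0, 0, 0.13, -0.012, 0, 0, 0.19, -0.018, 0, 0, 0.255, -0.0235, 0, 0],
)

```text
time: 17.72
eef_pos: [487.1, 47.1, 220.1]
eef_rot: [[0.095, 0.995, 0.001], [0.995, -0.095, -0.0], [-0.0, 0.001, -1.0]]
ft_force: [1.4, 0.2, -3.0]
finger_gap: 48.1
gripper_force: 45.9
```

Emit:
step_arm(
  deltas=[0.05, -0.005, 0, 0, 0.1, -0.009, 0, 0, 0.15, -0.014, 0, 0, 0.2, -0.019, 0, 0, 0.255, -0.0235, 0, 0],
)

```text
time: 18.13
eef_pos: [487.3, 175.5, 220.0]
eef_rot: [[0.094, 0.996, 0.001], [0.996, -0.094, -0.0], [-0.0, 0.001, -1.0]]
ft_force: [0.6, -0.2, -3.4]
finger_gap: 47.9
gripper_force: 45.9
```

Emit:
step_arm(
  deltas=[0.06, -0.006, 0, 0, 0.12, -0.011, 0, 0, 0.18, -0.017, 0, 0, 0.23, -0.021, 0, 0, 0.255, -0.0235, 0, 0],
)

```text
time: 18.55
eef_pos: [487.4, 305.3, 220.0]
eef_rot: [[0.092, 0.996, 0.001], [0.996, -0.092, 0.002], [0.002, 0.001, -1.0]]
ft_force: [-0.8, -0.4, -3.0]
finger_gap: 48.2
gripper_force: 46.0
```

Emit:
step_arm(
  deltas=[0, 0, 0.02, 0, 0, 0, 0.05, 0, 0, 0, 0.08, 0, 0, 0, 0.105, 0, 0, 0, 0.12, 0],
)

```text
time: 18.97
eef_pos: [486.7, 301.1, 156.9]
eef_rot: [[0.095, 0.995, -0.003], [0.996, -0.095, -0.002], [-0.002, -0.003, -1.0]]
ft_force: [-0.5, 0.2, -3.0]
finger_gap: 48.1
gripper_force: 46.0
```

Emit:
step_arm(
  deltas=[0, 0, 0.005, 0, 0, 0, 0.01, 0, 0, 0, 0.015, 0, 0, 0, 0.015, 0, 0, 0, 0.015, 0],
)

```text
time: 19.38
eef_pos: [488.0, 302.5, 152.5]
eef_rot: [[0.094, 0.996, 0.001], [0.996, -0.094, 0.0], [0.001, 0.001, -1.0]]
ft_force: [0.6, 0.2, -3.1]
finger_gap: 48.1
gripper_force: 46.0
```

Emit:
step_arm(
  deltas=[0, 0, 0.002, 0, 0, 0, 0.004, 0, 0, 0, 0.004, 0],
)

```text
time: 19.63
eef_pos: [487.6, 302.5, 149.9]
eef_rot: [[0.094, 0.996, 0.0], [0.996, -0.094, 0.0], [0.0, 0.0, -1.0]]
ft_force: [-0.1, 0.3, -3.2]
finger_gap: 48.0
gripper_force: 46.0
```

Emit:
step_arm(
  deltas=[0, 0, 0.002, 0, 0, 0, 0.002, 0, 0, 0, 0.002, 0],
)

```text
time: 19.88
eef_pos: [487.8, 302.6, 149.6]
eef_rot: [[0.094, 0.996, 0.0], [0.996, -0.094, 0.0], [0.0, 0.0, -1.0]]
ft_force: [-1.9, -0.4, 0.2]
finger_gap: 48.1
gripper_force: 46.2
```

Emit:
step_arm(
  deltas=[0, 0, 0.001, 0, 0, 0, 0.001, 0, 0, 0, 0.001, 0],
)

```text
time: 20.13
eef_pos: [487.9, 302.6, 149.6]
eef_rot: [[0.094, 0.996, 0.001], [0.996, -0.094, 0.0], [0.0, 0.001, -1.0]]
ft_force: [-2.5, -1.9, 6.6]
finger_gap: 48.2
gripper_force: 46.5
```

Emit:
step_arm(
  deltas=[0, 0, 0, 0, 0, 0, 0, 0, 0, 0, 0, 0, 0, 0, 0, 0, 0, 0, 0, 0],
  fingers=-1,
)

```text
time: 20.55
eef_pos: [487.7, 302.5, 148.1]
eef_rot: [[0.094, 0.996, 0.0], [0.996, -0.094, 0.0], [0.0, 0.0, -1.0]]
ft_force: [-0.7, 0.4, 0.7]
finger_gap: 85.4
gripper_force: 0.0
```

Emit:
step_arm(
  deltas=[0, 0, -0.04, 0, 0, 0, -0.11, 0, 0, 0, -0.19, 0, 0, 0, -0.27, 0, 0, 0, -0.34, 0],
)

```text
time: 20.97
eef_pos: [487.7, 302.5, 321.0]
eef_rot: [[0.094, 0.996, 0.002], [0.996, -0.094, 0.001], [0.001, 0.002, -1.0]]
ft_force: [1.3, 0.2, -0.2]
finger_gap: 85.4
gripper_force: 0.0
```

Emit:
step_arm(
  deltas=[-0.265, 0.137, 0, 0, -0.265, 0.137, 0, 0, -0.265, 0.137, 0, 0, -0.265, 0.137, 0, 0, -0.265, 0.137, 0, 0],
)

```text
time: 21.38
eef_pos: [544.9, 160.1, 318.2]
eef_rot: [[0.099, 0.995, 0.001], [0.995, -0.099, -0.002], [-0.002, 0.001, -1.0]]
ft_force: [-0.3, 0.1, -0.7]
finger_gap: 85.5
gripper_force: 0.0
```

Emit:
step_arm(
  deltas=[-0.265, 0.137, 0, 0, -0.265, 0.137, 0, 0, -0.265, 0.137, 0, 0, -0.265, 0.137, 0, 0, -0.265, 0.137, 0, 0],
  fingers=-0.18,
)

```text
time: 21.8
eef_pos: [600.4, 22.0, 317.7]
eef_rot: [[0.099, 0.995, 0.0], [0.995, -0.099, -0.001], [-0.001, 0.0, -1.0]]
ft_force: [-0.4, -0.6, -0.2]
finger_gap: 50.2
gripper_force: 0.0
```

Emit:
step_arm(
  deltas=[0, 0, 0, 0, 0, 0, 0, 0, 0, 0, 0, 0],
)

```text
time: 22.05
eef_pos: [598.8, 27.3, 318.3]
eef_rot: [[0.092, 0.996, -0.0], [0.996, -0.092, 0.0], [0.0, -0.0, -1.0]]
ft_force: [0.1, 0.6, -0.8]
finger_gap: 50.4
gripper_force: 0.0
```

```bash
python3 - <<'E'
from h import *
print(ctrl.state()['eef_pos'])
im,m=snap('side','s5'); im2,m2=snap('wrist','w6');np.save('w6.npy',m2,allow_pickle=True)
cv2.imwrite('pics/s5c.png',np.hstack([cv2.resize(im[90:260,270:470,::-1],(400,340)),im2[60:400,120:520,::-1]]))
E
```

```text
[598.75352534  27.25926813 318.30851027]
```

View pics/s5c.png

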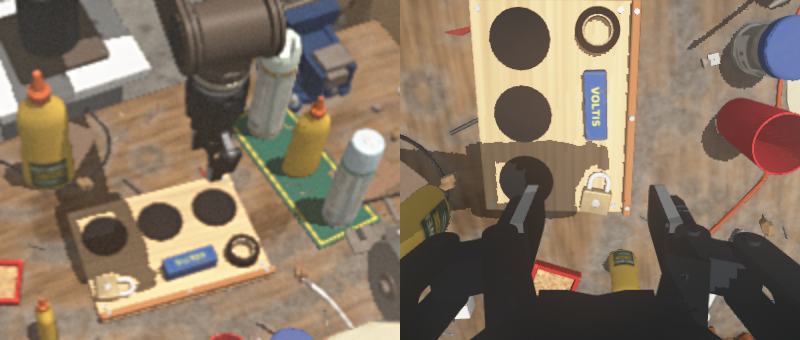

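All three stand on the mat and the box is untouched at wrist (314,164).

```bash
python3 - <<'E'
from h import *
m2=np.load('w6.npy',allow_pickle=True).item()
C=lambda x,y,z:at(m2,120+x-400,60+y,z).round(1)
q=[C(582,71,42),C(606,70,42),C(608,138,42),C(585,138,42)]
print(np.mean(q,0),[np.linalg.norm(q[i]-q[i-1]).round(1) for i in range(4)],q)
print(C(519,38,14),C(522,114,14))
E
```

```text
[598.625  26.675  42.   ] [np.float64(86.4), np.float64(29.7), np.float64(87.7), np.float64(30.1)] [array([586.2,  70.9,  42. ]), array([615.9,  69.4,  42. ]), array([611.2, -18.2,  42. ]), array([581.2, -15.4,  42. ])]
[507.9 118.7  14. ] [496.5  18.8  14. ]
```

Emit:
step_arm(
  deltas=[0, 0, 0.07, 0, 0, 0, 0.15, 0, 0, 0, 0.23, 0, 0, 0, 0.3, 0, 0, 0, 0.35, 0],
)

```text
time: 22.57
eef_pos: [597.0, 27.2, 139.6]
eef_rot: [[0.092, 0.996, -0.004], [0.996, -0.092, 0.001], [0.0, -0.004, -1.0]]
ft_force: [0.3, 0.6, -0.1]
finger_gap: 50.4
gripper_force: 0.0
```

Emit:
step_arm(
  deltas=[0, 0, 0.06, 0, 0, 0, 0.12, 0, 0, 0, 0.17, 0, 0, 0, 0.2, 0, 0, 0, 0.22, 0],
)

```text
time: 22.98
eef_pos: [597.5, 27.0, 30.9]
eef_rot: [[0.092, 0.996, -0.004], [0.996, -0.092, 0.001], [0.0, -0.004, -1.0]]
ft_force: [-0.2, -0.1, 0.4]
finger_gap: 50.1
gripper_force: 0.0
```

Emit:
step_arm(
  deltas=[0, 0, 0, 0, 0, 0, 0, 0, 0, 0, 0, 0],
)

```text
time: 23.23
eef_pos: [600.4, 26.0, 35.0]
eef_rot: [[0.093, 0.996, 0.003], [0.996, -0.093, -0.0], [-0.0, 0.003, -1.0]]
ft_force: [-0.2, 0.3, -0.2]
finger_gap: 50.6
gripper_force: 0.0
```

Emit:
step_arm(
  deltas=[0, 0, 0, 0, 0, 0, 0, 0, 0, 0, 0, 0, 0, 0, 0, 0, 0, 0, 0, 0],
  fingers=1,
  grip_force=30,
)

```text
time: 23.65
eef_pos: [600.5, 25.7, 35.2]
eef_rot: [[0.094, 0.996, 0.003], [0.996, -0.094, -0.0], [0.0, 0.003, -1.0]]
ft_force: [-1.6, 0.3, 6.5]
finger_gap: 29.4
gripper_force: 31.7
```

Emit:
step_arm(
  deltas=[0, 0, -0.02, 0, 0, 0, -0.06, 0, 0, 0, -0.11, 0, 0, 0, -0.16, 0, 0, 0, -0.2, 0],
)

```text
time: 24.07
eef_pos: [599.2, 25.7, 135.2]
eef_rot: [[0.094, 0.996, 0.001], [0.996, -0.094, -0.0], [-0.0, 0.001, -1.0]]
ft_force: [1.1, -0.8, -0.8]
finger_gap: 29.5
gripper_force: 30.9
```

Emit:
step_arm(
  deltas=[-0.05, -0.012, 0, 0, -0.12, -0.029, 0, 0, -0.19, -0.046, 0, 0, -0.27, -0.065, 0, 0, -0.339, -0.082, 0, 0],
)

```text
time: 24.48
eef_pos: [541.1, -140.7, 133.5]
eef_rot: [[0.093, 0.996, -0.0], [0.996, -0.093, -0.0], [-0.0, -0.0, -1.0]]
ft_force: [-0.7, 0.6, -1.6]
finger_gap: 29.4
gripper_force: 30.9
```

Emit:
step_arm(
  deltas=[-0.075, -0.018, 0, 0.05, -0.15, -0.036, 0, 0.1, -0.22, -0.053, 0, 0.15, -0.29, -0.07, 0, 0.19, -0.339, -0.082, 0, 0.21],
)

```text
time: 24.9
eef_pos: [484.2, -306.6, 133.6]
eef_rot: [[0.402, 0.916, -0.0], [0.916, -0.402, -0.001], [-0.001, -0.0, -1.0]]
ft_force: [0.3, -0.6, -0.2]
finger_gap: 29.7
gripper_force: 30.9
```

Emit:
step_arm(
  deltas=[0, 0, 0.03, 0, 0, 0, 0.07, 0, 0, 0, 0.11, 0, 0, 0, 0.14, 0, 0, 0, 0.15, 0],
)

```text
time: 25.32
eef_pos: [483.7, -302.6, 55.4]
eef_rot: [[0.398, 0.917, -0.004], [0.917, -0.398, 0.004], [0.002, -0.006, -1.0]]
ft_force: [0.4, 0.7, -0.3]
finger_gap: 29.7
gripper_force: 30.9
```

Emit:
step_arm(
  deltas=[0, 0, 0, 0, 0, 0, 0, 0, 0, 0, 0, 0],
)

```text
time: 25.57
eef_pos: [486.4, -304.6, 59.7]
eef_rot: [[0.398, 0.918, 0.002], [0.918, -0.398, -0.002], [-0.001, 0.002, -1.0]]
ft_force: [0.5, 0.4, -0.5]
finger_gap: 29.8
gripper_force: 30.9
```

```bash
python3 - <<'E'
from h import *
s=ctrl.state();print(s['eef_pos'],s['eef_rot'][:,0])
im,m=snap('side','s6')
im2,m2=snap('wrist','w7');np.save('w7.npy',m2,allow_pickle=True)
cv2.imwrite('pics/s6c.png',np.hstack([cv2.resize(im[190:260,220:320,::-1],(457,320)),im2[80:400,150:490,::-1]]))
E
```

```text
[ 486.43685653 -304.58792025   59.73933432] [ 3.97515159e-01  9.17595288e-01 -7.66059663e-04]
```

View pics/s6c.png

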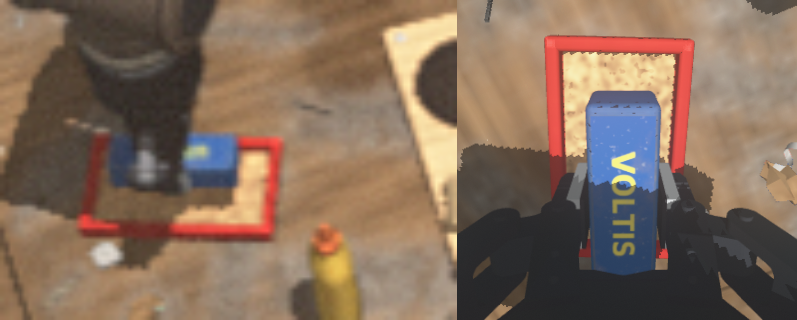

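The box is aligned over the tray and centred sideways (wrist 622 against tray 620). I'll lower it until the fingertips are just above the rim and release it there.

Emit:
step_arm(
  deltas=[0, 0, 0.015, 0, 0, 0, 0.03, 0, 0, 0, 0.045, 0, 0, 0, 0.056, 0, 0, 0, 0.056, 0],
)

```text
time: 26.08
eef_pos: [484.5, -303.0, 28.1]
eef_rot: [[0.398, 0.917, -0.003], [0.917, -0.398, 0.003], [0.001, -0.004, -1.0]]
ft_force: [-1.5, 0.7, -0.3]
finger_gap: 29.4
gripper_force: 30.9
```

Emit:
step_arm(
  deltas=[0, 0, 0, 0, 0, 0, 0, 0],
)

```text
time: 26.25
eef_pos: [485.7, -304.1, 30.2]
eef_rot: [[0.398, 0.918, -0.0], [0.918, -0.398, 0.0], [0.0, -0.0, -1.0]]
ft_force: [0.3, -0.1, -0.6]
finger_gap: 29.3
gripper_force: 30.9
```

Emit:
step_arm(
  deltas=[0, 0, 0, 0, 0, 0, 0, 0, 0, 0, 0, 0, 0, 0, 0, 0],
  fingers=-0.18,
)

```text
time: 26.58
eef_pos: [485.9, -304.2, 30.8]
eef_rot: [[0.398, 0.918, 0.001], [0.918, -0.398, -0.001], [-0.0, 0.001, -1.0]]
ft_force: [0.5, -0.5, 0.6]
finger_gap: 50.1
gripper_force: 0.0
```

Emit:
step_arm(
  deltas=[0, 0, -0.03, 0, 0, 0, -0.1, 0, 0, 0, -0.18, 0, 0, 0, -0.26, 0, 0, 0, -0.34, 0],
)

```text
time: 27.0
eef_pos: [485.4, -303.7, 202.1]
eef_rot: [[0.398, 0.918, -0.0], [0.918, -0.398, 0.0], [0.0, -0.0, -1.0]]
ft_force: [0.6, -0.2, -0.7]
finger_gap: 50.6
gripper_force: 0.0
```

```bash
python3 - <<'E'
from h import *
s=ctrl.state();print(s['eef_pos'],s['eef_rot'][:,0])
im,m=snap('side','s7')
im2,m2=snap('wrist','w8');np.save('w8.npy',m2,allow_pickle=True)
cv2.imwrite('pics/s7c.png',np.hstack([cv2.resize(im[180:260,220:320,::-1],(400,320)),cv2.resize(im2[150:310,220:420,::-1],(400,320))]))
E
```

```text
[ 485.36160585 -303.72293273  202.09404867] [3.97693507e-01 9.17518313e-01 1.38142522e-04]
```

View pics/s7c.png

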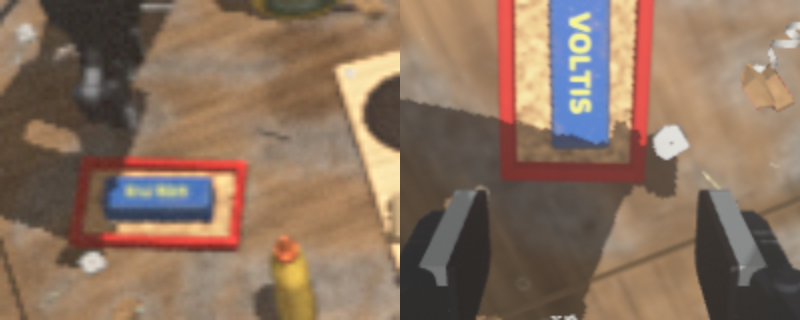

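The box lies flat and centred in the tray (side crop 158,200). Now I'll bring the bottle back first.

Emit:
step_arm(
  deltas=[0, 0, -0.05, -0.05, 0, 0, -0.1, -0.1, 0, 0, -0.15, -0.15, 0, 0, -0.2, -0.2, 0, 0, -0.2, -0.21],
  fingers=-1,
)

```text
time: 27.52
eef_pos: [487.5, -305.6, 306.9]
eef_rot: [[0.091, 0.996, 0.008], [0.996, -0.091, -0.007], [-0.007, 0.009, -1.0]]
ft_force: [1.4, -0.6, 2.4]
finger_gap: 85.5
gripper_force: 0.0
```

Emit:
step_arm(
  deltas=[0.4, -0.036, 0, 0, 0.4, -0.036, 0, 0, 0.4, -0.036, 0, 0, 0.4, -0.036, 0, 0, 0.4, -0.036, 0, 0],
)

```text
time: 27.93
eef_pos: [485.8, -100.7, 299.3]
eef_rot: [[0.094, 0.996, -0.001], [0.996, -0.094, 0.001], [0.001, -0.001, -1.0]]
ft_force: [-0.0, -0.2, 0.2]
finger_gap: 84.9
gripper_force: 0.0
```

Emit:
step_arm(
  deltas=[0.4, -0.036, 0, 0, 0.4, -0.036, 0, 0, 0.4, -0.036, 0, 0, 0.4, -0.036, 0, 0, 0.4, -0.036, 0, 0],
)

```text
time: 28.35
eef_pos: [486.5, 100.2, 299.5]
eef_rot: [[0.094, 0.996, -0.0], [0.996, -0.094, 0.001], [0.0, -0.001, -1.0]]
ft_force: [1.1, 0.2, 0.0]
finger_gap: 85.3
gripper_force: 0.0
```

Emit:
step_arm(
  deltas=[0.4, -0.036, 0, 0, 0.4, -0.036, 0, 0, 0.4, -0.036, 0, 0, 0.4, -0.036, 0, 0, 0.4, -0.036, 0, 0],
)

```text
time: 28.77
eef_pos: [487.4, 301.1, 299.2]
eef_rot: [[0.093, 0.996, -0.001], [0.996, -0.093, 0.0], [0.0, -0.001, -1.0]]
ft_force: [-0.2, -0.4, 0.2]
finger_gap: 85.3
gripper_force: 0.0
```

Emit:
step_arm(
  deltas=[0, 0, 0, 0, 0, 0, 0, 0, 0, 0, 0, 0, 0, 0, 0, 0, 0, 0, 0, 0],
)

```text
time: 29.18
eef_pos: [488.5, 297.1, 300.2]
eef_rot: [[0.096, 0.995, -0.0], [0.995, -0.096, -0.0], [-0.0, -0.0, -1.0]]
ft_force: [0.2, -0.4, -0.2]
finger_gap: 85.6
gripper_force: 0.0
```

Emit:
step_arm(
  deltas=[0.011, -0.002, 0.03, 0, 0.011, -0.002, 0.1, 0, 0.011, -0.002, 0.17, 0, 0.011, -0.002, 0.23, 0, 0.011, -0.002, 0.26, 0],
)

```text
time: 29.6
eef_pos: [485.8, 301.8, 165.8]
eef_rot: [[0.096, 0.995, -0.006], [0.995, -0.096, -0.002], [-0.003, -0.006, -1.0]]
ft_force: [0.2, -0.2, -0.3]
finger_gap: 85.2
gripper_force: 0.0
```

Emit:
step_arm(
  deltas=[0, 0, 0.01, 0, 0, 0, 0.02, 0, 0, 0, 0.03, 0, 0, 0, 0.04, 0, 0, 0, 0.04, 0],
)

```text
time: 30.02
eef_pos: [488.1, 303.9, 150.7]
eef_rot: [[0.094, 0.996, 0.001], [0.996, -0.094, 0.0], [0.0, 0.001, -1.0]]
ft_force: [-0.6, 0.1, -0.2]
finger_gap: 85.7
gripper_force: 0.0
```

Emit:
step_arm(
  deltas=[0, 0, 0, 0, 0, 0, 0, 0, 0, 0, 0, 0, 0, 0, 0, 0, 0, 0, 0, 0],
  fingers=1,
  grip_force=50,
)

```text
time: 30.43
eef_pos: [488.5, 304.4, 151.6]
eef_rot: [[0.094, 0.996, 0.002], [0.996, -0.094, 0.001], [0.001, 0.002, -1.0]]
ft_force: [0.6, 0.7, 3.3]
finger_gap: 46.4
gripper_force: 46.8
```

Emit:
step_arm(
  deltas=[0, 0, 0, 0, 0, 0, 0, 0, 0, 0, 0, 0, 0, 0, 0, 0, 0, 0, 0, 0],
)

```text
time: 30.85
eef_pos: [488.6, 304.4, 151.6]
eef_rot: [[0.094, 0.996, 0.002], [0.996, -0.094, 0.001], [0.001, 0.002, -1.0]]
ft_force: [0.9, 1.2, 6.8]
finger_gap: 46.6
gripper_force: 47.0
```

Emit:
step_arm(
  deltas=[0, 0, -0.015, 0, 0, 0, -0.04, 0, 0, 0, -0.07, 0, 0, 0, -0.1, 0, 0, 0, -0.12, 0],
)

```text
time: 31.27
eef_pos: [487.5, 303.8, 211.2]
eef_rot: [[0.094, 0.996, -0.0], [0.996, -0.094, -0.0], [-0.0, -0.0, -1.0]]
ft_force: [0.2, 1.4, -3.5]
finger_gap: 46.6
gripper_force: 47.5
```

Emit:
step_arm(
  deltas=[-0.03, 0.003, 0, 0, -0.08, 0.007, 0, 0, -0.13, 0.012, 0, 0, -0.19, 0.018, 0, 0, -0.255, 0.0234, 0, 0],
)

```text
time: 31.68
eef_pos: [486.6, 175.1, 209.8]
eef_rot: [[0.092, 0.996, -0.002], [0.996, -0.092, -0.0], [-0.0, -0.001, -1.0]]
ft_force: [1.1, -0.1, -4.2]
finger_gap: 46.6
gripper_force: 47.4
```

Emit:
step_arm(
  deltas=[-0.05, 0.005, 0, 0, -0.1, 0.009, 0, 0, -0.15, 0.014, 0, 0, -0.2, 0.019, 0, 0, -0.255, 0.0234, 0, 0],
)

```text
time: 32.1
eef_pos: [486.2, 47.0, 209.9]
eef_rot: [[0.094, 0.996, -0.001], [0.996, -0.094, 0.0], [0.0, -0.001, -1.0]]
ft_force: [0.7, 0.7, -3.1]
finger_gap: 46.4
gripper_force: 47.4
```

Emit:
step_arm(
  deltas=[-0.06, 0.006, 0, 0, -0.12, 0.011, 0, 0, -0.18, 0.017, 0, 0, -0.23, 0.021, 0, 0, -0.255, 0.0234, 0, 0],
)

```text
time: 32.52
eef_pos: [486.1, -82.7, 210.1]
eef_rot: [[0.096, 0.995, -0.001], [0.995, -0.096, -0.001], [-0.001, -0.001, -1.0]]
ft_force: [-0.9, 0.5, -3.5]
finger_gap: 46.6
gripper_force: 47.4
```

Emit:
step_arm(
  deltas=[0, 0, 0.02, 0, 0, 0, 0.04, 0, 0, 0, 0.06, 0, 0, 0, 0.075, 0, 0, 0, 0.085, 0],
)

```text
time: 32.93
eef_pos: [485.7, -78.6, 165.5]
eef_rot: [[0.092, 0.996, -0.003], [0.996, -0.092, 0.002], [0.001, -0.004, -1.0]]
ft_force: [-0.1, -0.3, -3.8]
finger_gap: 46.6
gripper_force: 47.4
```

Emit:
step_arm(
  deltas=[0, 0, 0, 0, 0, 0, 0, 0, 0, 0, 0, 0, 0, 0, 0, 0, 0, 0, 0, 0],
)

```text
time: 33.35
eef_pos: [487.2, -80.2, 168.5]
eef_rot: [[0.094, 0.996, 0.001], [0.996, -0.094, -0.0], [-0.0, 0.001, -1.0]]
ft_force: [-0.4, -0.6, -3.5]
finger_gap: 46.5
gripper_force: 47.4
```

XY is on target, and I expect contact at about 162.6. I'll lower gently.

Emit:
step_arm(
  deltas=[0, 0, 0.004, 0, 0, 0, 0.007, 0, 0, 0, 0.01, 0, 0, 0, 0.01, 0, 0, 0, 0.01, 0],
)

```text
time: 33.77
eef_pos: [486.7, -80.2, 162.7]
eef_rot: [[0.094, 0.996, -0.0], [0.996, -0.094, 0.0], [0.0, -0.0, -1.0]]
ft_force: [0.1, 0.1, -3.8]
finger_gap: 46.4
gripper_force: 47.5
```

Emit:
step_arm(
  deltas=[0, 0, 0.002, 0, 0, 0, 0.002, 0, 0, 0, 0.002, 0],
)

```text
time: 34.02
eef_pos: [487.0, -80.2, 162.6]
eef_rot: [[0.094, 0.996, 0.0], [0.996, -0.094, -0.0], [-0.0, 0.0, -1.0]]
ft_force: [-1.9, 0.1, 2.2]
finger_gap: 46.4
gripper_force: 48.1
```

Emit:
step_arm(
  deltas=[0, 0, 0.001, 0, 0, 0, 0.001, 0, 0, 0, 0.001, 0],
)

```text
time: 34.27
eef_pos: [487.1, -80.3, 162.6]
eef_rot: [[0.094, 0.996, 0.0], [0.996, -0.094, -0.0], [-0.0, 0.0, -1.0]]
ft_force: [-2.5, 1.7, 5.2]
finger_gap: 46.6
gripper_force: 48.5
```

Emit:
step_arm(
  deltas=[0, 0, 0, 0, 0, 0, 0, 0, 0, 0, 0, 0, 0, 0, 0, 0, 0, 0, 0, 0],
  fingers=-1,
)

```text
time: 34.68
eef_pos: [486.9, -80.2, 161.2]
eef_rot: [[0.094, 0.996, 0.0], [0.996, -0.094, -0.0], [-0.0, 0.0, -1.0]]
ft_force: [0.5, -0.2, -0.1]
finger_gap: 85.6
gripper_force: 0.0
```

Emit:
step_arm(
  deltas=[0, 0, -0.03, 0, 0, 0, -0.1, 0, 0, 0, -0.17, 0, 0, 0, -0.24, 0, 0, 0, -0.3, 0],
)

```text
time: 35.1
eef_pos: [487.0, -80.2, 313.8]
eef_rot: [[0.094, 0.996, 0.002], [0.996, -0.094, -0.001], [-0.0, 0.002, -1.0]]
ft_force: [0.8, -0.7, -0.2]
finger_gap: 85.5
gripper_force: 0.0
```

Emit:
step_arm(
  deltas=[0.365, -0.145, 0, 0, 0.365, -0.145, 0, 0, 0.365, -0.145, 0, 0, 0.365, -0.145, 0, 0, 0.365, -0.145, 0, 0],
)

```text
time: 35.52
eef_pos: [430.5, 110.7, 311.5]
eef_rot: [[0.093, 0.996, 0.001], [0.996, -0.093, 0.001], [0.001, 0.001, -1.0]]
ft_force: [0.6, -0.4, 0.1]
finger_gap: 85.3
gripper_force: 0.0
```

Emit:
step_arm(
  deltas=[0.365, -0.145, 0, 0, 0.365, -0.145, 0, 0, 0.365, -0.145, 0, 0, 0.365, -0.145, 0, 0, 0.365, -0.145, 0, 0],
)

```text
time: 35.93
eef_pos: [375.3, 299.6, 311.4]
eef_rot: [[0.092, 0.996, 0.0], [0.996, -0.092, 0.001], [0.001, 0.0, -1.0]]
ft_force: [-0.2, -0.4, -0.3]
finger_gap: 85.6
gripper_force: 0.0
```

Emit:
step_arm(
  deltas=[0, 0, 0, 0, 0, 0, 0, 0, 0, 0, 0, 0, 0, 0, 0, 0, 0, 0, 0, 0],
)

```text
time: 36.35
eef_pos: [377.3, 295.8, 311.3]
eef_rot: [[0.096, 0.995, 0.0], [0.995, -0.096, -0.0], [-0.0, 0.0, -1.0]]
ft_force: [-0.5, -0.4, -0.2]
finger_gap: 85.0
gripper_force: 0.0
```

```bash
python3 - <<'E'
from h import *
im,m=snap('side','s8')
im2,m2=snap('wrist','w9')
cv2.imwrite('pics/s8c.png',np.hstack([cv2.resize(im[90:260,270:470,::-1],(400,340)),im2[60:400,120:520,::-1]]))
E
```

```text
(no output)
```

View pics/s8c.png

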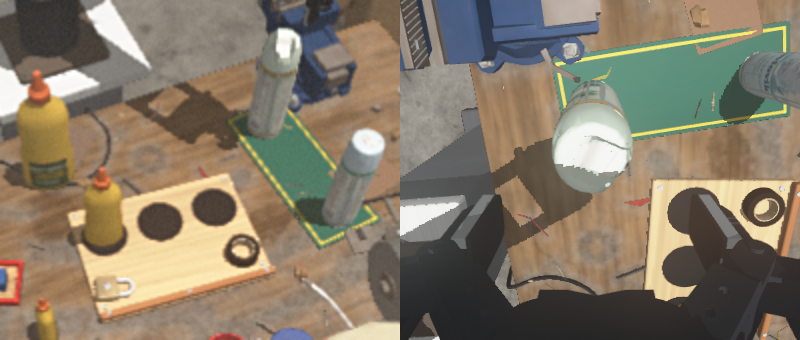

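The bottle is centred on its coaster (crop 103,240), both cans stand, and the gripper is above the green can.

Emit:
step_arm(
  deltas=[0.001, 0, 0.03, 0, 0.001, 0, 0.09, 0, 0.001, 0, 0.15, 0, 0.001, 0, 0.2, 0, 0.001, 0, 0.22, 0],
)

```text
time: 36.87
eef_pos: [375.1, 295.7, 197.3]
eef_rot: [[0.095, 0.995, -0.006], [0.995, -0.095, -0.003], [-0.003, -0.006, -1.0]]
ft_force: [-1.0, -0.3, -1.0]
finger_gap: 85.6
gripper_force: 0.0
```

Emit:
step_arm(
  deltas=[0, 0, 0.01, 0, 0, 0, 0.018, 0, 0, 0, 0.025, 0, 0, 0, 0.025, 0, 0, 0, 0.025, 0],
)

```text
time: 37.28
eef_pos: [377.4, 297.7, 190.1]
eef_rot: [[0.094, 0.996, 0.002], [0.996, -0.094, 0.001], [0.001, 0.002, -1.0]]
ft_force: [-0.2, -0.2, 0.9]
finger_gap: 85.1
gripper_force: 0.0
```

Emit:
step_arm(
  deltas=[0, 0, 0, 0, 0, 0, 0, 0, 0, 0, 0, 0, 0, 0, 0, 0, 0, 0, 0, 0],
  fingers=1,
)

```text
time: 37.7
eef_pos: [377.1, 297.8, 190.3]
eef_rot: [[0.094, 0.996, 0.001], [0.996, -0.094, 0.001], [0.001, 0.001, -1.0]]
ft_force: [-2.4, 1.2, 5.2]
finger_gap: 60.3
gripper_force: 55.2
```

Emit:
step_arm(
  deltas=[0, 0, 0, 0, 0, 0, 0, 0, 0, 0, 0, 0, 0, 0, 0, 0, 0, 0, 0, 0],
)

```text
time: 38.12
eef_pos: [377.1, 297.9, 190.3]
eef_rot: [[0.094, 0.996, 0.001], [0.996, -0.094, 0.001], [0.001, 0.001, -1.0]]
ft_force: [-1.3, -0.3, 6.0]
finger_gap: 60.9
gripper_force: 55.2
```

Emit:
step_arm(
  deltas=[0, 0, -0.015, 0, 0, 0, -0.04, 0, 0, 0, -0.07, 0, 0, 0, -0.1, 0, 0, 0, -0.12, 0],
)

```text
time: 38.53
eef_pos: [376.5, 297.1, 249.0]
eef_rot: [[0.094, 0.996, -0.001], [0.996, -0.094, -0.001], [-0.001, -0.0, -1.0]]
ft_force: [-0.2, 0.3, -4.2]
finger_gap: 59.9
gripper_force: 55.3
```

Emit:
step_arm(
  deltas=[-0.03, 0.017, 0, 0, -0.08, 0.045, 0, 0, -0.14, 0.079, 0, 0, -0.2, 0.113, 0, 0, -0.262, 0.147, 0, 0],
)

```text
time: 38.95
eef_pos: [437.2, 158.7, 247.8]
eef_rot: [[0.093, 0.996, -0.001], [0.996, -0.093, -0.0], [-0.0, -0.001, -1.0]]
ft_force: [0.9, 0.4, -4.2]
finger_gap: 60.4
gripper_force: 55.2
```

Emit:
step_arm(
  deltas=[-0.062, 0.035, 0, 0, -0.124, 0.07, 0, 0, -0.18, 0.102, 0, 0, -0.23, 0.13, 0, 0, -0.262, 0.147, 0, 0],
)

```text
time: 39.37
eef_pos: [498.8, 19.9, 247.8]
eef_rot: [[0.096, 0.995, -0.001], [0.995, -0.096, -0.001], [-0.001, -0.001, -1.0]]
ft_force: [0.2, 0.3, -4.6]
finger_gap: 60.6
gripper_force: 55.2
```

Emit:
step_arm(
  deltas=[0, 0, 0.02, 0, 0, 0, 0.04, 0, 0, 0, 0.06, 0, 0, 0, 0.075, 0, 0, 0, 0.085, 0],
)

```text
time: 39.78
eef_pos: [497.0, 23.8, 203.9]
eef_rot: [[0.092, 0.996, -0.004], [0.996, -0.092, 0.001], [0.0, -0.004, -1.0]]
ft_force: [0.4, 0.0, -4.3]
finger_gap: 60.2
gripper_force: 55.2
```

Emit:
step_arm(
  deltas=[0, 0, 0, 0, 0, 0, 0, 0, 0, 0, 0, 0, 0, 0, 0, 0, 0, 0, 0, 0],
)

```text
time: 40.2
eef_pos: [498.9, 22.8, 207.1]
eef_rot: [[0.094, 0.996, 0.001], [0.996, -0.094, -0.0], [-0.0, 0.001, -1.0]]
ft_force: [0.3, 0.4, -3.8]
finger_gap: 60.3
gripper_force: 55.2
```

Emit:
step_arm(
  deltas=[0, 0, 0.004, 0, 0, 0, 0.007, 0, 0, 0, 0.01, 0, 0, 0, 0.01, 0, 0, 0, 0.01, 0],
)

```text
time: 40.62
eef_pos: [498.6, 22.7, 201.4]
eef_rot: [[0.094, 0.996, 0.0], [0.996, -0.094, -0.0], [-0.0, 0.0, -1.0]]
ft_force: [-0.6, 0.6, -3.5]
finger_gap: 60.4
gripper_force: 55.3
```

Emit:
step_arm(
  deltas=[0, 0, 0.001, 0, 0, 0, 0.001, 0, 0, 0, 0.001, 0],
)

```text
time: 40.87
eef_pos: [498.6, 22.7, 201.4]
eef_rot: [[0.094, 0.996, 0.0], [0.996, -0.094, -0.0], [-0.0, 0.0, -1.0]]
ft_force: [-1.3, -0.3, -0.6]
finger_gap: 60.4
gripper_force: 55.6
```

Emit:
step_arm(
  deltas=[0, 0, 0.001, 0, 0, 0, 0.001, 0, 0, 0, 0.001, 0],
)

```text
time: 41.12
eef_pos: [498.7, 22.7, 201.3]
eef_rot: [[0.094, 0.996, 0.0], [0.996, -0.094, -0.0], [-0.0, 0.0, -1.0]]
ft_force: [-3.1, 0.3, 5.1]
finger_gap: 60.3
gripper_force: 56.3
```

Emit:
step_arm(
  deltas=[0, 0, 0, 0, 0, 0, 0, 0, 0, 0, 0, 0, 0, 0, 0, 0, 0, 0, 0, 0],
  fingers=-1,
)

```text
time: 41.53
eef_pos: [498.6, 22.7, 200.2]
eef_rot: [[0.094, 0.996, 0.0], [0.996, -0.094, 0.0], [0.0, 0.0, -1.0]]
ft_force: [0.4, -0.4, -0.2]
finger_gap: 85.5
gripper_force: 0.0
```

Emit:
step_arm(
  deltas=[0, 0, -0.03, 0, 0, 0, -0.08, 0, 0, 0, -0.14, 0, 0, 0, -0.19, 0, 0, 0, -0.21, 0],
)

```text
time: 41.95
eef_pos: [500.1, 22.5, 309.8]
eef_rot: [[0.094, 0.996, 0.007], [0.996, -0.094, -0.001], [-0.0, 0.007, -1.0]]
ft_force: [0.6, -0.0, 0.2]
finger_gap: 85.3
gripper_force: 0.0
```

Emit:
step_arm(
  deltas=[0.298, 0.074, 0, 0, 0.298, 0.074, 0, 0, 0.298, 0.074, 0, 0, 0.298, 0.074, 0, 0, 0.298, 0.074, 0, 0],
)

```text
time: 42.37
eef_pos: [549.8, 171.8, 303.8]
eef_rot: [[0.089, 0.996, -0.001], [0.996, -0.089, 0.002], [0.002, -0.001, -1.0]]
ft_force: [-0.9, -0.9, -0.9]
finger_gap: 85.2
gripper_force: 0.0
```

Emit:
step_arm(
  deltas=[0.298, 0.074, 0, 0, 0.298, 0.074, 0, 0, 0.298, 0.074, 0, 0, 0.298, 0.074, 0, 0, 0.298, 0.074, 0, 0],
)

```text
time: 42.78
eef_pos: [600.4, 316.4, 303.0]
eef_rot: [[0.09, 0.996, -0.002], [0.996, -0.09, 0.001], [0.001, -0.002, -1.0]]
ft_force: [-0.8, -0.3, 0.4]
finger_gap: 85.7
gripper_force: 0.0
```

Emit:
step_arm(
  deltas=[0, 0, 0, 0, 0, 0, 0, 0, 0, 0, 0, 0, 0, 0, 0, 0, 0, 0, 0, 0],
)

```text
time: 43.2
eef_pos: [600.2, 311.2, 305.7]
eef_rot: [[0.095, 0.995, 0.0], [0.995, -0.095, 0.0], [0.0, 0.0, -1.0]]
ft_force: [-0.1, 0.4, -0.2]
finger_gap: 85.7
gripper_force: 0.0
```

Descend 129 mm to the blue can.

Emit:
step_arm(
  deltas=[0.001, 0, 0.03, 0, 0.001, 0, 0.09, 0, 0.001, 0, 0.15, 0, 0.001, 0, 0.2, 0, 0.001, 0, 0.23, 0],
)

```text
time: 43.62
eef_pos: [598.7, 311.7, 186.8]
eef_rot: [[0.095, 0.995, -0.004], [0.995, -0.095, -0.002], [-0.002, -0.004, -1.0]]
ft_force: [-0.0, -0.3, -1.0]
finger_gap: 85.6
gripper_force: 0.0
```

Emit:
step_arm(
  deltas=[0, 0, 0.01, 0, 0, 0, 0.018, 0, 0, 0, 0.026, 0, 0, 0, 0.028, 0, 0, 0, 0.028, 0],
)

```text
time: 44.03
eef_pos: [600.9, 313.2, 177.8]
eef_rot: [[0.094, 0.996, 0.002], [0.996, -0.094, 0.001], [0.001, 0.002, -1.0]]
ft_force: [0.6, 0.3, -1.1]
finger_gap: 85.0
gripper_force: 0.0
```

Emit:
step_arm(
  deltas=[0, 0, 0, 0, 0, 0, 0, 0, 0, 0, 0, 0, 0, 0, 0, 0, 0, 0, 0, 0],
  fingers=1,
)

```text
time: 44.45
eef_pos: [601.0, 313.2, 177.8]
eef_rot: [[0.094, 0.996, 0.003], [0.996, -0.094, 0.001], [0.001, 0.002, -1.0]]
ft_force: [0.7, 0.3, 3.7]
finger_gap: 52.8
gripper_force: 55.3
```

Emit:
step_arm(
  deltas=[0, 0, 0, 0, 0, 0, 0, 0, 0, 0, 0, 0, 0, 0, 0, 0, 0, 0, 0, 0],
)

```text
time: 44.87
eef_pos: [601.0, 313.2, 177.7]
eef_rot: [[0.094, 0.996, 0.002], [0.996, -0.094, 0.001], [0.001, 0.002, -1.0]]
ft_force: [1.2, 0.8, 4.7]
finger_gap: 52.4
gripper_force: 55.5
```

Emit:
step_arm(
  deltas=[0, 0, -0.015, 0, 0, 0, -0.04, 0, 0, 0, -0.07, 0, 0, 0, -0.1, 0, 0, 0, -0.12, 0],
)

```text
time: 45.28
eef_pos: [600.8, 313.2, 239.4]
eef_rot: [[0.094, 0.996, 0.003], [0.996, -0.094, 0.001], [0.001, 0.003, -1.0]]
ft_force: [0.4, 0.7, -1.6]
finger_gap: 52.3
gripper_force: 54.8
```

Emit:
step_arm(
  deltas=[-0.03, -0.011, 0, 0, -0.07, -0.026, 0, 0, -0.115, -0.042, 0, 0, -0.16, -0.058, 0, 0, -0.202, -0.074, 0, 0],
)

```text
time: 45.7
eef_pos: [553.5, 215.0, 237.5]
eef_rot: [[0.094, 0.996, 0.001], [0.996, -0.094, 0.0], [0.0, 0.001, -1.0]]
ft_force: [-0.5, -0.1, -1.5]
finger_gap: 52.6
gripper_force: 54.8
```

Emit:
step_arm(
  deltas=[-0.045, -0.016, 0, 0, -0.09, -0.033, 0, 0, -0.135, -0.049, 0, 0, -0.175, -0.064, 0, 0, -0.202, -0.074, 0, 0],
)

```text
time: 46.12
eef_pos: [507.0, 117.4, 237.5]
eef_rot: [[0.095, 0.996, 0.001], [0.996, -0.095, -0.0], [-0.0, 0.001, -1.0]]
ft_force: [-0.6, -0.1, -1.7]
finger_gap: 52.5
gripper_force: 54.8
```

Emit:
step_arm(
  deltas=[0, 0, 0.02, 0, 0, 0, 0.04, 0, 0, 0, 0.06, 0, 0, 0, 0.075, 0, 0, 0, 0.085, 0],
)

```text
time: 46.53
eef_pos: [506.9, 119.4, 191.6]
eef_rot: [[0.093, 0.996, -0.003], [0.996, -0.093, 0.0], [-0.0, -0.003, -1.0]]
ft_force: [0.6, 0.1, -1.8]
finger_gap: 52.8
gripper_force: 54.8
```

Emit:
step_arm(
  deltas=[0, 0, 0, 0, 0, 0, 0, 0, 0, 0, 0, 0, 0, 0, 0, 0, 0, 0, 0, 0],
)

```text
time: 46.95
eef_pos: [508.0, 118.9, 194.4]
eef_rot: [[0.094, 0.996, 0.001], [0.996, -0.094, 0.0], [0.0, 0.001, -1.0]]
ft_force: [0.7, -0.2, -0.5]
finger_gap: 53.0
gripper_force: 54.8
```

Emit:
step_arm(
  deltas=[0, 0, 0.004, 0, 0, 0, 0.007, 0, 0, 0, 0.009, 0, 0, 0, 0.01, 0, 0, 0, 0.01, 0],
)

```text
time: 47.37
eef_pos: [507.5, 118.8, 188.7]
eef_rot: [[0.094, 0.996, -0.0], [0.996, -0.094, -0.0], [-0.0, -0.0, -1.0]]
ft_force: [0.1, 0.3, -1.8]
finger_gap: 52.4
gripper_force: 54.8
```

Emit:
step_arm(
  deltas=[0, 0, 0.001, 0, 0, 0, 0.001, 0, 0, 0, 0.001, 0],
)

```text
time: 47.62
eef_pos: [507.7, 118.8, 188.6]
eef_rot: [[0.094, 0.996, 0.0], [0.996, -0.094, 0.0], [0.0, 0.0, -1.0]]
ft_force: [-0.3, -0.5, 0.7]
finger_gap: 52.4
gripper_force: 55.0
```

Emit:
step_arm(
  deltas=[0, 0, 0.001, 0, 0, 0, 0.001, 0, 0, 0, 0.001, 0],
)

```text
time: 47.87
eef_pos: [507.7, 118.8, 188.6]
eef_rot: [[0.094, 0.996, 0.0], [0.996, -0.094, 0.0], [0.0, 0.0, -1.0]]
ft_force: [-1.7, -0.5, 4.3]
finger_gap: 52.7
gripper_force: 55.5
```

Contact. I'll release, rise and retreat toward the mat side, then take a look.

Emit:
step_arm(
  deltas=[0, 0, 0, 0, 0, 0, 0, 0, 0, 0, 0, 0, 0, 0, 0, 0, 0, 0, 0, 0],
  fingers=-1,
)

```text
time: 48.28
eef_pos: [507.5, 118.8, 187.5]
eef_rot: [[0.094, 0.996, -0.0], [0.996, -0.094, 0.0], [-0.0, -0.0, -1.0]]
ft_force: [0.1, 0.5, 0.3]
finger_gap: 85.5
gripper_force: 0.0
```

Emit:
step_arm(
  deltas=[0, 0, -0.03, 0, 0, 0, -0.1, 0, 0, 0, -0.17, 0, 0, 0, -0.25, 0, 0, 0, -0.32, 0],
)

```text
time: 48.7
eef_pos: [507.5, 118.8, 350.0]
eef_rot: [[0.094, 0.996, 0.001], [0.996, -0.094, 0.0], [0.0, 0.001, -1.0]]
ft_force: [0.3, 0.0, 0.5]
finger_gap: 85.4
gripper_force: 0.0
```

Emit:
step_arm(
  deltas=[0.3, 0, 0, 0, 0.3, 0, 0, 0, 0.3, 0, 0, 0, 0.3, 0, 0, 0, 0.3, 0, 0, 0],
)

```text
time: 49.12
eef_pos: [521.2, 272.2, 347.3]
eef_rot: [[0.089, 0.996, -0.001], [0.996, -0.089, 0.002], [0.002, -0.001, -1.0]]
ft_force: [-1.2, -0.9, 0.4]
finger_gap: 85.3
gripper_force: 0.0
```

Emit:
step_arm(
  deltas=[0, 0, 0, 0, 0, 0, 0, 0, 0, 0, 0, 0, 0, 0, 0, 0, 0, 0, 0, 0],
)

```text
time: 49.53
eef_pos: [521.8, 267.1, 348.0]
eef_rot: [[0.095, 0.995, 0.0], [0.995, -0.095, 0.0], [0.0, 0.0, -1.0]]
ft_force: [-0.1, -0.4, 0.6]
finger_gap: 85.7
gripper_force: 0.0
```

```bash
python3 - <<'E'
from h import *
im,m=snap('side','s9'); print(ctrl.state()['time'])
a=cv2.imread('pics/side0.png')
f=lambda x:cv2.resize(x[130:260,225:425],(400,260))
cv2.imwrite('pics/s9c.png',np.hstack([f(a),f(np.ascontiguousarray(im[:,:,::-1]))]))
E
```

```text
49.5833
```

View pics/s9c.png

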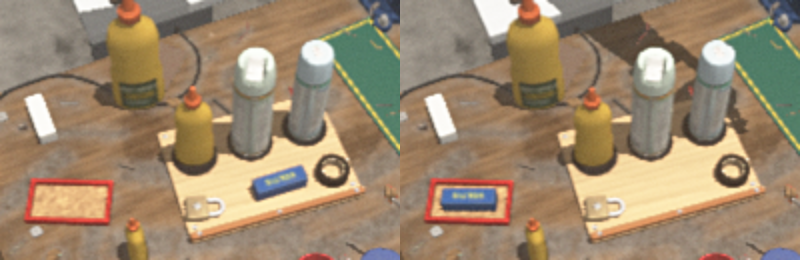

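Before and after match: the bottle at (594,130), the green can at (653,100) and the blue can at (712,90) all stand upright where they began. The box lies flat in the tray at (468,198). Handing in.

```bash
python3 -c "
from cell import ctrl
print(ctrl.job_done())"
```

```text
the job is handed in; nothing more can be done
None
```

The box lies flat in the red tray, both cans and the bottle stand back on their own coasters with nothing knocked over, and I handed the job in at about 50 s; no verdict was returned.

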